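# Timing beacon off the spinning stand and latched into its track socket

### The job

The timing beacon was left on the freely spinning inspection turntable under the floodlight. Lift it off, carry it to the empty beacon socket and lower it (do not drop it) fully home in the pocket, then swing the latch bar fully shut over its foot. Do not bump the floodlight, do not let the beacon touch the table, and leave the racer, the pit wall and the joiner tool where they are.

Things in the scene. Friction and masses are not known exactly. Their poses are not given: they have to be found in the camera images.
- beacon: timing beacon, yellow plastic, 0.10-0.16 kg, loose and upright on the turntable, in mm: foot 72 (x) x 32 (y) x 24 high; centred on it a body 36 (x) x 32 (y) up to 64; round black lens 24 across up to 74. From the side an upside-down T, a flat shoulder 18 long at each x end of the foot. Grip the plain y sides. Origin: centre of underside, z up. Alike after a half turn.
- stand: inspection stand, fixed to the table: steel base of the turntable and, with it, the floodlight. Origin on the turntable axis, on the table, z up; its x points roughly to the robot's right (world -y), its y roughly away from the robot.
- disc (a joint): angle of the turntable disc (rad, anticlockwise from above): a plain aluminium disc 200 mm across, 8 mm thick, its top 30 mm above the table, on a nearly frictionless bearing. It turns with any sideways touch, carrying the beacon round. No stops in practice.
- floodlight: chrome floodlight, rigid, stand's origin and axes. Post 16 thick at x +30, y +130; arm over the lamp to 279 height; flat lamp head over the disc, x -75 to +40, y -90 to +50 mm, underside 238, top 267 above the table. No room for a gripper straight down on the disc: come in leaning from the stand's -x side, pointing along its +x and down, tilted some 40 degrees.
- lamp_front (a point): middle (y -20 of the stand) of the lower open edge of the lamp head, the edge on the stand's -x side under which the tool comes in: 240 mm above the table, 75 mm before the disc axis. The beacon starts 25 to 50 mm from the axis on this side, its x within 0.2 rad of the stand's x.
- socket: beacon socket, fixed: in mm, dark steel block 110 (x) x 116 (y) x 20 high with a pocket 76 (x) x 36 (y), 16 deep, in its middle (2 mm play round the beacon's foot). Origin: centre of underside, z up, x roughly to the robot's right (world -y). The beacon goes in upright, its x along the socket's x, either way round.
- seat (a point): centre of the pocket's floor, 4 mm above the table, axes as the socket. A seated beacon has its origin here; the top of its foot then stands 28 mm above the table.
- latch (a joint): steel latch bar, rad, clockwise from above: 0 = open, along socket +x; 1.571 = shut at its stop, lying along -y across the +x shoulder of the foot. Vertical pivot at socket x +28, y +42 mm. Bar 10 wide, 30 to 38 above the table, 2 mm over the seated foot. Stays where left; about 1 N at the handle moves it.
- latch_handle (a point): top of the upright black handle pin at the free end of the latch bar, 74 mm from the pivot; pin 12 mm across, standing from 38 to 78 mm above the table. It can be pushed sideways.
- racer: blue model racer 130 x 58 x 38 mm, loose bystander; origin at the centre of the underside
- pit_wall: white plastic pit wall section, 180 long (its y) x 30 x 53 high, loose bystander; origin at the centre of the underside
- joiner: steel track joiner tool, flat T with two prongs, 110 (its y) x 44 x 16 high, loose bystander; origin under the middle of its shaft
- table: the rubber-topped track table; its top is height 0

How it is judged:
By the outcome, as a careful person would: the job done as asked, in the order asked, and still so for the second after the job is handed in, with the robot touching nothing.
It also fails if it takes over 59 s, if anything falls off the work surface, if the arm or the gripper's body presses on something with over 40 N, if the wrist force passes 120 N, or if a joint passes its speed limit or range.

### The arm

A 7-joint arm with a two-finger parallel gripper is mounted at the origin on the work surface. World frame = base frame: x ahead of the robot, y to its left, z up, the work surface at z = 0. Lengths are in m, angles in rad, forces in N, time in s.
With the tool pointing down it reaches from about 0.425 to 0.875 m from the base axis. Payload 4.7 kg.
Tool frame: the origin (TCP) lies between the finger pads; the fingertips stand 19 mm ahead of it and the grasp point (between the pads) is the TCP (ctrl.tip_extent is the distance from the TCP to the fingertips, in m); z points along the fingers, y is the line along which they close (so a half turn about z gives the same grasp; the last joint's range is limited). The gripper opens to 87 mm and grips with 3 to 60 N. Pads are 19 mm wide; open, the fingers measure 117 mm over their backs; the gripper's body (75 mm by 190 mm) begins 51 mm behind the grasp point.
Start: joints at [-1.095, 0.321, -0.07, 1.45, 0.023, 1.371, -0.057], TCP at [0.29, 0.582, 0.242] pointing down, gripper open.
Joint ranges: [-2.86, 2.86], [-0.3, 2.09], [-1.38, 1.24], [0.06, 2.45], [-1.56, 4.7], [0.09, 2.05], [-2.69, 2.69]. Speed limits (rad/s): [2.57, 2.57, 3.14, 3.14, 3.14, 3.14, 3.14].

### API

Orientations are given as a rotation vector (axis times angle).
In Python, from bench import ctrl gives the robot as it stands.
- The arm moves only by the shell command python3 -m crank 'ROWS' [OPENING] [FORCE]. ROWS is JSON, a list of rows, each an object of numbers: "tx", "ty", "tz": the shift along the tool's x, y, z in mm; "turn": the turn about the tool's z in units of 5 degrees (1.0 is 5 degrees). In form: [{"tx": .., "ty": .., "tz": .., "turn": ..}, ...]. A call has 1 to 5 rows; each row is the pose to reach, as a shift and turn from the pose commanded when the call began, along the tool's axes at that moment; what a row does not reach only later rows make up. A row lasts 1/8 s, in which the tool goes at most 62.5 mm and 10.7 degrees, less where a joint would pass 70% of its speed; a pose out of reach is approached as far as the arm can. A call with a gripper value outside its range is refused whole. OPENING is the finger opening in mm, from 0 to 87, set as the call begins (- or left out, the last holds). The fingers move at their own pace and stop on an object; FORCE is the grip in N (left out, the last holds). Time passes only in rows, so rows that repeat a pose let the fingers close. It gives the time, the measured TCP pose, the force, the opening and the grip force at its end, in the units of the state.
- ctrl.get_state(): the state, without advancing time (a new reading comes with each control period).
- ctrl.get_image(name): name is "scene" or "top" or "wrist"; returns (picture, depth): 480x640x3 uint8, red, green, blue; 480x640 float32, m along the optical axis (not along the pixel's ray), 0 where there is no reading.
- ctrl.camera_model(name): a dict with "intrinsics" (3x3 intrinsics, pixels), "dist_coeffs" ([k1, k2, p1, p2, k3] as OpenCV has them; the pictures are not rectified), "origin" and "orientation" of the camera in the world. Camera axes: x right, y down, z forward; pixel columns grow to the right and rows downward; lengths in m; the calibration is good to about 2 mm. A picture is of the moment at which its call begins: read the wrist's pose just before it. camera_model takes no time and is no camera call; for the wrist camera it gives the pose at the moment of the call.
- ctrl.close_job(): hands the job in; it is judged then, once.
Trained networks look in the newest picture that a camera, given by its name, has taken for a name from the list of things; names that differ only in an ending like _2 or _b are one class to them, and where a whole thing is asked for, a point or a joint stands for the part that bears it (a point fixed in the world has none). Each returns a list of dicts, best first, with "confidence" (0 to 1); they miss things now and then, are a little off and sometimes report something else, mostly with a low value. They report only what shows in the picture. A call takes as long as a camera call.
- ctrl.recognise(camera, query): "xyz" ([x, y, z] in m, in world coordinates, good to about 4 mm: the middle of the surface that is visible of it).
- ctrl.mark_of(camera, query): "xyz" ([x, y, z] in m, in world coordinates, good to about 4 mm: a listed point, or the origin of a listed thing).
The state is a dict: "time": time; "joint_positions": joint angles; "qd": joint speeds; "joint_torque": joint torques, N m; "position": TCP position; "tool_rot": TCP orientation; "ft_force": force on the tool from outside, world axes, zero at the start; "torque": the same for the moment, N m; "grip_width": opening from 0.0 (shut) to 1.0 (fully open); "grip_force": force on a finger pad.
Only numpy, scipy, OpenCV 4.12 (cv2) and the standard library are available. Lean on these libraries where they do the work, as an engineer would, in place of code of your own. Each camera call takes 0.05 s, during which the arm holds its last target. There are 200 camera calls.

## Working session

There is one attempt and no reset: what is moved stays moved. The work goes in short steps, Python scripts to look and compute and a shell command to move; the robot and the scene stay as the last step left them, time stands still between calls to the robot, and variables do not carry over. Pictures are saved under pics/ and viewed, at most 12 in all, crops included, and the job is handed in when it is done.

```bash
ls; mkdir -p pics; cat > h.py <<'E'
import numpy as np, cv2
from scipy.spatial.transform import Rotation as R
from bench import ctrl
def look(cam, fn=None):
    m=ctrl.camera_model(cam); im,d=ctrl.get_image(cam)
    if fn: cv2.imwrite('pics/'+fn, im[:,:,::-1])
    return im,d,m
def world(m,u,v,z):
    "pixel+depth->world"
    K=np.array(m['intrinsics']);p=cv2.undistortPoints(np.array([[[u,v]]],float),K,np.array(m['dist_coeffs'],float))[0,0]
    return rot(m)@np.array([p[0]*z,p[1]*z,z])+np.array(m['origin'])
def rot(m):
    o=np.array(m['orientation'],float)
    return o if o.shape==(3,3) else R.from_rotvec(o).as_matrix()
def cloud(m,d,step=1):
    K=np.array(m['intrinsics']);v,u=np.mgrid[0:480:step,0:640:step];z=d[::step,::step].ravel()
    p=cv2.undistortPoints(np.stack([u.ravel(),v.ravel()],-1)[:,None].astype(float),K,np.array(m['dist_coeffs'],float))[:,0]
    P=np.c_[p*z[:,None],z]@rot(m).T+np.array(m['origin'])
    return P,z>0,u.ravel(),v.ravel()
def rows(pos,zax,yax):
    "shift(mm) in current tool axes and rotvec (deg, tool frame) from present pose to the goal"
    s=ctrl.get_state();T=R.from_rotvec(s['tool_rot'])
    return T.inv().apply(np.array(pos)-s['position'])*1000
E
python3 - <<'E'
from h import *
s=ctrl.get_state();print(s['time'],s['position'],s['tool_rot']);print(R.from_rotvec(s['tool_rot']).as_matrix().round(3))
for c in ['scene','top','wrist']:
    im,d,m=look(c,c+'0.png');print(c,np.array(m['origin']).round(3),rot(m)[:,2].round(2))
    for q in ['beacon','stand','lamp_front','socket','seat','latch_handle','racer','pit_wall','joiner','disc']:
        r=ctrl.mark_of(c,q)
        if r:print(q,[(np.round(x['xyz'],3).tolist(),round(x['confidence'],2)) for x in r[:2]])
print(ctrl.get_state()['time'])
a=cv2.imread('pics/scene0.png');b=cv2.imread('pics/top0.png')
E
```

```text
pics
0.0 [0.28941281 0.58143962 0.24045702] [-7.18742952e-01 -3.05794324e+00  2.96935248e-03]
[[-0.895  0.445 -0.001]
 [ 0.445  0.895 -0.002]
 [-0.    -0.002 -1.   ]]
scene [1.257 0.645 0.917] [-0.55 -0.56 -0.62]
beacon [([0.473, -0.198, 0.033], 0.92), ([0.485, -0.231, -0.001], 0.43)]
stand [([0.49, -0.229, 0.0], 0.85)]
lamp_front [([0.483, -0.149, 0.24], 0.57)]
socket [([0.533, 0.224, -0.0], 0.79), ([0.779, 0.017, 0.001], 0.66)]
seat [([0.538, 0.222, -0.001], 0.66), ([0.429, -0.001, 0.0], 0.56)]
latch_handle [([0.537, 0.122, 0.076], 0.63), ([0.65, 0.014, 0.003], 0.29)]
racer [([0.65, 0.015, 0.004], 0.66)]
pit_wall [([0.781, 0.02, 0.002], 0.77), ([0.412, 0.002, 0.004], 0.24)]Traceback (most recent call last):
  File "<stdin>", line 6, in <module>
ValueError: it knows: beacon, floodlight, joiner, lamp_front, latch_handle, pit_wall, racer, seat, socket, stand, table
```

```bash
python3 - <<'E'
from h import *
for c in ['top','wrist']:
    im,d,m=look(c,c+'0.png');print(c,np.array(m['origin']).round(3),rot(m)[:,2].round(2))
    for q in ['beacon','stand','lamp_front','socket','seat','latch_handle','racer','pit_wall','joiner'] if c=='top' else ['seat','socket','latch_handle','beacon']:
        r=ctrl.mark_of(c,q)
        if r:print(q,[(np.round(x['xyz'],3).tolist(),round(x['confidence'],2)) for x in r[:2]])
print(ctrl.get_state()['time'])
E
python3 -m crank --help
```

```text
top [ 0.519 -0.051  1.086] [ 0.1   0.03 -0.99]
beacon [([0.473, -0.202, 0.033], 0.47)]
lamp_front [([0.482, -0.153, 0.24], 0.88)]
socket [([0.533, 0.224, 0.001], 0.73)]
seat [([0.537, 0.226, 0.007], 0.67)]
racer [([0.649, 0.01, 0.0], 0.84), ([0.48, -0.149, 0.24], 0.4)]
pit_wall [([0.777, 0.023, 0.001], 0.6)]
joiner [([0.418, 0.003, -0.002], 0.59)]
wrist [0.222 0.615 0.386] [ 0.25 -0.12 -0.96]
1.25invalid input: not JSON, or not a number
```

View pics/scene0.png

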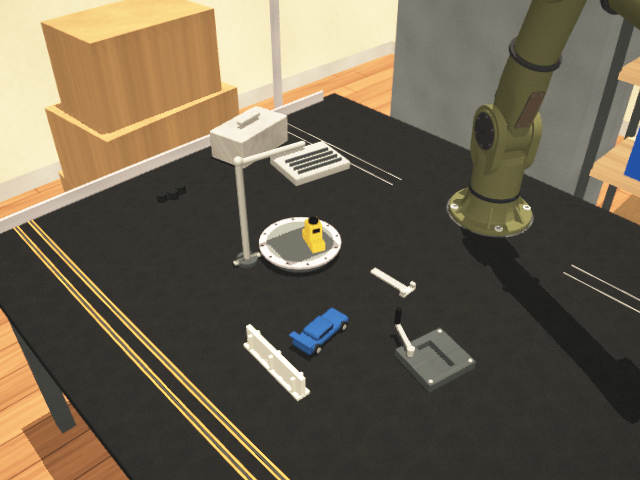

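View pics/top0.png

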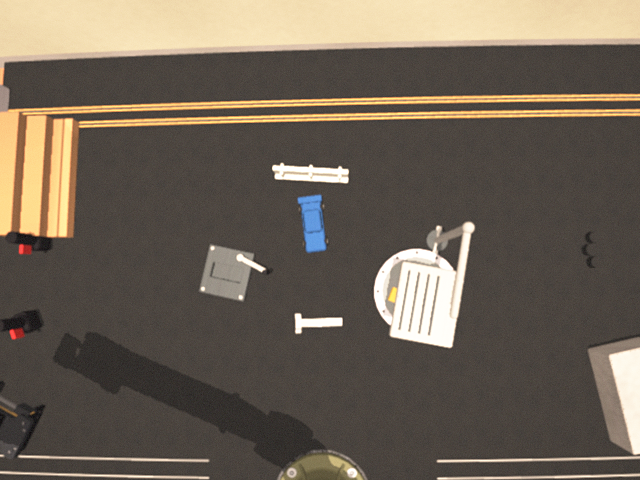

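```bash
python3 - <<'E'
from h import *
im,d,m=look('top');P,ok,u,v=cloud(m,d);P=P[ok]
for xa in np.arange(-.1,1.2,.1):
    print(round(xa,1),[ (lambda q: round(float(np.percentile(q,99)),2) if len(q)>5 else None)(P[(P[:,0]>=xa)&(P[:,0]<xa+.1)&(P[:,1]>=ya)&(P[:,1]<ya+.1),2]) for ya in np.arange(-1.1,1,.1)])
# disc, lamp, socket
def box(n,Q):
    r=cv2.minAreaRect((Q[:,:2]*1000).astype(np.float32));print(n,len(Q),np.round(r[0],1),np.round(r[1],1),round(r[2],1),Q[:,2].mean().round(4))
Q=P[(abs(P[:,0]-.533)<.09)&(abs(P[:,1]-.224)<.09)&(P[:,2]>.014)&(P[:,2]<.026)];box('socket',Q)
Q=P[(abs(P[:,0]-.49)<.15)&(abs(P[:,1]+.229)<.15)&(P[:,2]>.255)&(P[:,2]<.272)];box('lamp',Q)
for c,zs in (('top',(.02,.035)),('scene',(.02,.035))):
    im,d,m=look(c);P,ok,u,v=cloud(m,d)
    k=ok&(abs(P[:,0]-.49)<.13)&(abs(P[:,1]+.229)<.13)
    Q=P[k&(P[:,2]>zs[0])&(P[:,2]<zs[1])];box('disc '+c,Q)
    hsv=cv2.cvtColor(im,cv2.COLOR_RGB2HSV).reshape(-1,3)
    y=k&(hsv[:,0]>20)&(hsv[:,0]<33)&(hsv[:,1]>150)&(P[:,2]<.15)
    Y=P[y];print(c,'yellow',len(Y),Y.min(0).round(3),Y.max(0).round(3))
    for z0,z1 in((.088,.100),(.048,.058),(.058,.09)):
        q=Y[(Y[:,2]>z0)&(Y[:,2]<z1)]
        if len(q)>5: box(f'{z0}',q)
E
```

```text
-0.1 [None, None, None, None, None, None, None, None, None, None, None, None, None, None, None, None, None, None, None, None, None]
0.0 [None, None, None, 0.0, 0.01, 0.0, 0.0, 0.0, 0.0, 0.0, 0.04, 0.04, 0.0, 0.0, 0.0, 0.0, 0.0, 0.0, 0.0, None, None]
0.1 [None, None, None, 0.0, 0.09, 0.0, 0.0, 0.0, 0.0, 0.0, 0.01, 0.01, 0.0, 0.0, 0.0, 0.0, 0.0, 0.0, 0.01, None, None]
0.2 [None, None, None, None, 0.09, 0.0, 0.0, 0.0, 0.0, 0.0, 0.0, 0.0, 0.0, 0.0, 0.0, 0.34, 0.34, 0.0, 0.0, 0.0, None]
0.3 [None, None, None, 0.09, 0.09, 0.0, 0.01, 0.0, 0.26, 0.0, 0.0, 0.01, 0.0, 0.0, 0.0, 0.0, 0.31, 0.23, 0.08, 0.0, None]
0.4 [None, None, None, 0.01, 0.0, 0.0, 0.0, 0.01, 0.28, 0.27, 0.01, 0.01, 0.02, 0.02, 0.0, 0.0, 0.0, 0.05, 0.12, 0.0, None]
0.5 [None, None, None, 0.01, 0.03, 0.01, 0.01, 0.03, 0.28, 0.27, 0.02, 0.03, 0.08, 0.02, 0.0, 0.0, 0.0, 0.08, 0.01, 0.0, None]
0.6 [None, None, None, 0.0, 0.02, 0.0, 0.0, 0.01, 0.29, 0.0, 0.04, 0.04, 0.0, 0.01, 0.0, 0.0, 0.0, 0.12, 0.12, 0.0, None]
0.7 [None, None, None, 0.01, 0.01, 0.0, 0.0, 0.0, 0.0, 0.0, 0.06, 0.06, 0.04, 0.0, 0.0, 0.0, 0.0, 0.06, 0.09, None, No
[... 337 characters left out ...]
 0.0, 0.01, 0.01, 0.0, 0.0, 0.01, 0.03, None]
1.1 [None, None, 0.0, 0.01, 0.01, 0.0, 0.0, 0.0, 0.0, 0.0, 0.0, 0.0, 0.01, 0.0, 0.0, 0.0, 0.0, 0.0, 0.0, 0.0, None]
socket 1635 [537.4 224.4] [112.6 115. ] 76.8 0.0202
lamp 4465 [ 510.1 -215. ] [114.5 221.3] 79.3 0.2611
disc top 1640 [ 524.5 -208.7] [113.  213.7] 39.9 0.0303
top yellow 25 [ 0.471 -0.175  0.048] [ 0.496 -0.161  0.058]
0.048 25 [ 482.  -170.2] [11.3 26.8] 70.1 0.0535
disc scene 2844 [ 490.  -228.9] [200.6 203. ] 22.2 0.0287
scene yellow 492 [ 0.361 -0.295 -0.002] [ 0.5   -0.157  0.104]
0.088 76 [ 472.5 -195.7] [36.2 32.1] 67.1 0.0919
0.048 131 [ 473.1 -197.1] [73.3 31.6] 70.2 0.0527
0.058 168 [ 481.  -191.4] [28.7 44.3] 25.1 0.0736
```

```bash
python3 -m crank '[{"tx":-60,"ty":-60,"tz":-100},{"tx":-220,"ty":-210,"tz":-210},{"tx":-220,"ty":-210,"tz":-210},{"tx":-220,"ty":-210,"tz":-210},{"tx":-220,"ty":-210,"tz":-210}]'
python3 -m crank '[{"tx":-225,"ty":-215},{"tx":-225,"ty":-215},{"tx":-225,"ty":-215},{"tx":-225,"ty":-215},{"tx":-225,"ty":-215}]'
python3 - <<'E'
from h import *
s=ctrl.get_state();print(s['time'],s['position'],s['joint_positions'].round(2) if hasattr(s['joint_positions'],'round') else s['joint_positions']);print(rows((.1,-.6,.45),0,0),rows((.15,-.7,.45),0,0))
E
```

```text
1.4 [0.28964721 0.58192039 0.24158903] [-1.09  0.32 -0.07  1.45  0.02  1.37 -0.06]
[ -356.84498945 -1142.59642255  -208.49955765] [ -446.16372374 -1209.84345741  -208.50202359]$[0]: bad value
$[0]: bad value
```

```bash
python3 -m crank '[{"tx":-60,"ty":-60,"tz":-100,"turn":0},{"tx":-220,"ty":-210,"tz":-210,"turn":0},{"tx":-220,"ty":-210,"tz":-210,"turn":0},{"tx":-220,"ty":-210,"tz":-210,"turn":0},{"tx":-220,"ty":-210,"tz":-210,"turn":0}]'
```

```text
time: 2.02
position: [0.376, 0.3418, 0.4217]
tool_rot: [0.719, 3.058, 0.001]
ft_force: [1.5, 1.0, 0.2]
grip_width: 0.999
grip_force: 0.0
```

```bash
python3 -m crank '[{"tx":-240,"ty":-220,"tz":-30,"turn":0},{"tx":-240,"ty":-220,"tz":-30,"turn":0},{"tx":-240,"ty":-220,"tz":-30,"turn":0},{"tx":-240,"ty":-220,"tz":-30,"turn":0},{"tx":-240,"ty":-220,"tz":-30,"turn":0}]'
python3 - <<'E'
from h import *
s=ctrl.get_state();print(s['time'],s['position'],s['joint_positions'],R.from_rotvec(s['tool_rot']).as_matrix().round(3));print(rows((.1,-.6,.45),0,0),rows((.3,-.6,.45),0,0))
E
```

```text
time: 2.65
position: [0.4876, 0.0511, 0.4495]
tool_rot: [0.718, 3.057, 0.002]
ft_force: [1.6, 1.0, 0.8]
grip_width: 0.998
grip_force: 0.0
2.65 [0.4875815  0.05113195 0.44952408] [-0.58740004 -0.05624768  0.40724743  1.46015196  0.02203426  1.73174301
  0.93205668] [[-0.895  0.445  0.001]
 [ 0.445  0.895  0.001]
 [-0.001  0.001 -1.   ]]
[  57.03592429 -755.60394491   -1.42767017] [-122.03466325 -666.53281006   -1.18763699]
```

```bash
python3 -m crank '[{"tx":-102,"ty":-452,"tz":0,"turn":0},{"tx":-102,"ty":-452,"tz":0,"turn":0},{"tx":-102,"ty":-452,"tz":0,"turn":0},{"tx":-102,"ty":-452,"tz":0,"turn":0},{"tx":-102,"ty":-452,"tz":0,"turn":0}]'
python3 -m crank '[{"tx":-34,"ty":-150,"tz":0,"turn":0},{"tx":-34,"ty":-150,"tz":0,"turn":0},{"tx":105,"ty":-499,"tz":0,"turn":0},{"tx":105,"ty":-499,"tz":0,"turn":0},{"tx":105,"ty":-499,"tz":0,"turn":0}]'
python3 - <<'E'
from h import *
s=ctrl.get_state();print(s['time'],s['position'],s['joint_positions'],R.from_rotvec(s['tool_rot']).as_matrix().round(3));print(rows((.1,-.65,.45),0,0),rows((.05,-1,.45),0,0))
E
```

```text
time: 3.28
position: [0.412, -0.2524, 0.4492]
tool_rot: [0.718, 3.057, 0.001]
ft_force: [1.1, -0.4, 0.2]
grip_width: 0.999
grip_force: 0.0
time: 3.9
position: [0.2477, -0.5035, 0.4493]
tool_rot: [0.716, 3.057, 0.0]
ft_force: [-0.1, -0.4, 0.3]
grip_width: 1.001
grip_force: 0.0
3.9 [ 0.24768474 -0.50349694  0.44931233] [ 0.1067962   0.18749862  1.15276449  1.31879205 -0.1751458   1.74247994
  2.33297029] [[-0.896  0.444  0.002]
 [ 0.444  0.896 -0.   ]
 [-0.002  0.    -1.   ]]
[  67.20923627 -196.86689261   -0.86395997] [ -43.51167491 -532.63597627   -0.81616697]
```

```bash
python3 -m crank '[{"tx":60,"ty":-190,"tz":0,"turn":10},{"tx":60,"ty":-190,"tz":0,"turn":10},{"tx":60,"ty":-190,"tz":0,"turn":10},{"tx":60,"ty":-190,"tz":0,"turn":10},{"tx":60,"ty":-190,"tz":0,"turn":10}]'
python3 - <<'E'
from h import *
s=ctrl.get_state();print(s['time'],s['position'],s['joint_positions'],R.from_rotvec(s['tool_rot']).as_matrix().round(3));print(rows((.05,-.95,.45),0,0),rows((.05,-1,.45),0,0))
E
```

```text
time: 4.53
position: [0.1079, -0.6468, 0.4482]
tool_rot: [-1.954, -2.458, 0.001]
ft_force: [-0.2, -0.2, 0.1]
grip_width: 1.0
grip_force: 0.0
4.525 [ 0.10789629 -0.64682469  0.44817525] [ 0.67957517  0.51845953  1.19298599  1.05746646 -0.49661709  1.84188524
  1.90515795] [[-0.225  0.974 -0.002]
 [ 0.974  0.225  0.001]
 [ 0.001 -0.001 -1.   ]]
[-282.32037061 -124.74793673   -1.93385001] [-331.03354371 -136.01850224   -1.9673055 ]
```

Now probe beyond reach, to see how the arm treats it.

```bash
python3 -m crank '[{"tx":-331,"ty":-100,"tz":0,"turn":6},{"tx":-331,"ty":-100,"tz":0,"turn":6},{"tx":-331,"ty":-100,"tz":0,"turn":6},{"tx":-331,"ty":-100,"tz":0,"turn":6},{"tx":-331,"ty":-100,"tz":0,"turn":6}]'
python3 - <<'E'
from h import *
s=ctrl.get_state();print(s['time'],s['position'],s['joint_positions'],R.from_rotvec(s['tool_rot']).as_matrix().round(3))
E
```

```text
time: 5.15
position: [0.1078, -0.8452, 0.4049]
tool_rot: [2.485, 1.865, -0.005]
ft_force: [14.9, -19.1, 15.5]
grip_width: 1.003
grip_force: 0.0
5.15 [ 0.10781196 -0.84517112  0.40485889] [ 1.40228946  1.00987066  0.53859148  0.05671212 -0.53725827  2.05158674
  1.14510116] [[ 0.279  0.96   0.018]
 [ 0.96  -0.279 -0.029]
 [-0.023  0.025 -0.999]]
```

```bash
python3 -m crank '[{"tx":60,"ty":0,"tz":0,"turn":0},{"tx":120,"ty":0,"tz":0,"turn":0},{"tx":120,"ty":0,"tz":0,"turn":0},{"tx":120,"ty":0,"tz":0,"turn":0}]'
python3 - <<'E'
from h import *
s=ctrl.get_state();print(s['time'],s['position'],s['joint_positions'],R.from_rotvec(s['tool_rot']).as_matrix().round(3))
E
```

```text
time: 5.65
position: [0.1391, -0.7243, 0.4008]
tool_rot: [2.497, 1.868, -0.012]
ft_force: [0.3, -0.9, -0.0]
grip_width: 1.004
grip_force: 0.0
5.65 [ 0.13908887 -0.7242916   0.40075136] [ 0.9904138   0.5518694   0.67464648  0.91694484 -0.34642304  1.74174381
  1.2328818 ] [[ 0.282  0.959  0.007]
 [ 0.959 -0.282 -0.023]
 [-0.02   0.013 -1.   ]]
```

```bash
cat > st.py <<'E'
from h import *
s=ctrl.get_state();M=R.from_rotvec(s['tool_rot']).as_matrix();z=M[:,2]
print('t',s['time'],'p',(s['position']*1000).round(1),'q',np.array(s['joint_positions']).round(3),'F',np.round(s['ft_force'],1))
print('tilt',np.degrees(np.arccos(-z[2])).round(2),'lean az',np.degrees(np.arctan2(z[1],z[0])).round(1),'roll(y.z)',np.degrees(np.arcsin(M[2,1])).round(2),'y az',np.degrees(np.arctan2(M[1,1],M[0,1])).round(2),'x',M[:,0].round(3),'w',s['grip_width'],s['grip_force'])
E
python3 -m crank '[{"tx":40,"ty":-290,"tz":-100,"turn":-0.7},{"tx":40,"ty":-290,"tz":-100,"turn":-0.7},{"tx":40,"ty":-290,"tz":-100,"turn":-0.7},{"tx":40,"ty":-290,"tz":-100,"turn":-0.7},{"tx":40,"ty":-290,"tz":-100,"turn":-0.7}]' >/dev/null; python3 st.py
python3 -m crank '[{"tx":0,"ty":0,"tz":-160,"turn":0},{"tx":0,"ty":0,"tz":-160,"turn":0},{"tx":0,"ty":0,"tz":-160,"turn":0}]' >/dev/null; python3 st.py
```

```text
t 6.275 p [-131.8 -605.9  500.9] q [ 1.207  0.296  0.776  1.051 -0.229  1.837  1.665] F [-0.1 -1.1  0.9]
tilt 2.04 lean az -86.0 roll(y.z) 0.6 y az -12.99 x [ 0.225  0.974 -0.034] w 1.0014412979557932 0.0
t 6.65 p [-128.6 -596.5  607.7] q [ 1.615  0.323  0.226  0.716 -0.094  2.049  1.555] F [ 0.6 -1.4 -1.5]
tilt 3.48 lean az -93.2 roll(y.z) 0.59 y az -13.01 x [ 0.225  0.972 -0.06 ] w 1.0001891148561937 0.0
```

```bash
python3 -m crank '[{"tx":0,"ty":0,"tz":-62,"turn":0}]' >/dev/null; python3 st.py;python3 -m crank '[{"tx":0,"ty":0,"tz":-62,"turn":0}]' >/dev/null; python3 st.py
python3 -m crank '[{"tx":0,"ty":0,"tz":-300,"turn":0},{"tx":0,"ty":0,"tz":-300,"turn":0},{"tx":0,"ty":0,"tz":-300,"turn":0}]' >/dev/null; python3 st.py
```

```text
t 6.775 p [-125.  -582.2  637.6] q [ 1.62   0.284  0.208  0.7   -0.084  2.053  1.55 ] F [-1.4 -0.2  0.4]
tilt 6.3 lean az -95.3 roll(y.z) 0.82 y az -12.76 x [ 0.221  0.969 -0.109] w 0.9977745700904942 0.0
t 6.9 p [-123.7 -565.6  664.9] q [ 1.588  0.242  0.247  0.696 -0.085  2.053  1.551] F [-0.5  0.4  0.6]
tilt 9.02 lean az -98.3 roll(y.z) 0.74 y az -13.0 x [ 0.224  0.962 -0.156] w 1.0008682884395141 0.0
t 7.275 p [-115.3 -521.5  709.2] q [ 1.465  0.139  0.368  0.726 -0.08   2.053  1.55 ] F [ 0.2  0.1 -0.2]
tilt 13.34 lean az -99.4 roll(y.z) 0.87 y az -13.01 x [ 0.223  0.947 -0.23 ] w 0.9980659164350238 0.0
```

```bash
for i in 1; do python3 -m crank '[{"tx":-22,"ty":0,"tz":-58,"turn":0}]' >/dev/null; python3 -m crank '[{"tx":-22,"ty":0,"tz":-58,"turn":0}]' >/dev/null;  python3 st.py; python3 -m crank '[{"tx":-22,"ty":0,"tz":-58,"turn":0}]' >/dev/null; python3 -m crank '[{"tx":-22,"ty":0,"tz":-58,"turn":0}]' >/dev/null;  python3 st.py; done
```

```text
t 7.525 p [-116.6 -524.1  754.3] q [ 1.485  0.149  0.363  0.617 -0.091  2.052  1.551] F [ 0.  -0.5 -0.5]
tilt 18.94 lean az -100.2 roll(y.z) 0.93 y az -12.95 x [ 0.217  0.921 -0.324] w 1.0033074081396434 0.0
t 7.775 p [-115.8 -513.9  800.3] q [ 1.475  0.141  0.39   0.528 -0.103  2.053  1.552] F [ 0.2 -0.4  0.2]
tilt 24.56 lean az -100.7 roll(y.z) 1.01 y az -12.92 x [ 0.211  0.885 -0.415] w 1.0010535110031642 0.0
```

```bash
python3 -m crank '[{"tx":-26,"ty":-25,"tz":-50,"turn":0}]' >/dev/null; python3 st.py; python3 -m crank '[{"tx":-26,"ty":25,"tz":-50,"turn":0}]' >/dev/null;  python3 st.py; python3 -m crank '[{"tx":-28,"ty":0,"tz":-54,"turn":0}]' >/dev/null; python3 -m crank '[{"tx":-28,"ty":0,"tz":-54,"turn":0}]' >/dev/null;  python3 st.py
```

```text
t 7.9 p [-137.6 -506.4  820.2] q [ 1.605  0.146  0.301  0.476 -0.117  2.053  1.588] F [0.4 0.2 0.1]
tilt 27.14 lean az -100.8 roll(y.z) 0.95 y az -12.65 x [ 0.202  0.867 -0.456] w 0.9987416589278563 0.0
t 8.025 p [-121.6 -504.6  840.4] q [ 1.496  0.146  0.404  0.435 -0.121  2.053  1.552] F [ 0.2 -0.2 -0.5]
tilt 29.63 lean az -102.0 roll(y.z) 0.98 y az -13.73 x [ 0.215  0.842 -0.494] w 0.9985332170772219 0.0
t 8.275 p [-112.3 -488.4  881.9] q [ 1.47   0.137  0.445  0.353 -0.146  2.053  1.554] F [-0.3 -0.2  0.2]
tilt 34.9 lean az -101.4 roll(y.z) 1.06 y az -12.88 x [ 0.193  0.797 -0.572] w 0.9969658059441491 0.0
```

```bash
python3 -m crank '[{"tx":-28,"ty":30,"tz":-45,"turn":0}]' >/dev/null; python3 -m crank '[{"tx":-28,"ty":30,"tz":-45,"turn":0}]' >/dev/null;  python3 st.py;
```

```text
t 8.525 p [ -54.3 -483.4  916.2] q [ 1.154  0.146  0.723  0.28  -0.161  2.053  1.479] F [ 0.4 -0.2  0.1]
tilt 39.56 lean az -101.1 roll(y.z) 1.38 y az -12.76 x [ 0.185  0.749 -0.636] w 0.9969623770512895 0.0
```

```bash
cat > go.py <<'E'
import sys
from h import *
T=R.from_rotvec(ctrl.get_state()['tool_rot']);p=ctrl.get_state()['position']
for a in sys.argv[1:]:
    d=np.array(eval(a))-p; print(a,T.inv().apply(d*1000).round(1),'dist',np.linalg.norm(d).round(3))
E
python3 go.py '(.25,-.45,.7)' '(.35,-.45,.7)' '(.35,-.4,.6)'
```

```text
(.25,-.45,.7) [219.  284.1 108.5] dist 0.375
(.35,-.45,.7) [237.5 381.6  96.3] dist 0.46
(.35,-.4,.6) [338.6 368.2 142.1] dist 0.52
```

```bash
python3 -m crank '[{"tx":220,"ty":285,"tz":108,"turn":-0.43},{"tx":220,"ty":285,"tz":108,"turn":-0.43},{"tx":220,"ty":285,"tz":108,"turn":-0.43},{"tx":237,"ty":382,"tz":96,"turn":-0.43},{"tx":237,"ty":382,"tz":96,"turn":-0.43}]' >/dev/null; python3 st.py; python3 go.py '(.35,-.4,.6)' '(.48,-.2,.55)' '(.51,-.0,.45)'  '(.51,-.02,.35)'
```

```text
t 9.15 p [ 145.5 -461.9  797.9] q [ 0.446 -0.158  0.277  0.951  0.646  1.866  0.885] F [-0.1 -0.7  1. ]
tilt 39.23 lean az -100.5 roll(y.z) 0.29 y az -10.8 x [ 0.148  0.76  -0.632] w 1.0026540965485318 0.0
(.35,-.4,.6) [202.5 188.2  91.3] dist 0.291
(.48,-.2,.55) [405.5 278.2  -9.3] dist 0.492
(.51,-.0,.45) [625.2 269.7 -59.6] dist 0.684
(.51,-.02,.35) [673.3 273.   30.3] dist 0.727
```

```bash
python3 -m crank '[{"tx":202,"ty":188,"tz":91,"turn":-0.1},{"tx":202,"ty":188,"tz":91,"turn":-0.1},{"tx":202,"ty":188,"tz":91,"turn":-0.1},{"tx":202,"ty":188,"tz":91,"turn":-0.1},{"tx":202,"ty":188,"tz":91,"turn":-0.1}]' >/dev/null; python3 st.py; python3 go.py '(.48,-.2,.55)' '(.51,-.0,.45)'  '(.51,-.02,.35)'
```

```text
t 9.775 p [ 349.5 -401.2  597.4] q [ 0.341 -0.124  0.033  1.388  0.678  1.695  0.344] F [ 0.4  0.2 -0.3]
tilt 39.06 lean az -100.9 roll(y.z) -0.32 y az -10.54 x [ 0.139  0.764 -0.63 ] w 1.0024572282110378 0.0
(.48,-.2,.55) [ 201.7   91.8 -103.3] dist 0.245
(.51,-.0,.45) [ 421.7   85.2 -152.9] dist 0.457
(.51,-.02,.35) [469.4  89.5 -62.9] dist 0.482
```

```bash
python3 -m crank '[{"tx":200,"ty":92,"tz":-103,"turn":0},{"tx":200,"ty":92,"tz":-103,"turn":0},{"tx":200,"ty":92,"tz":-103,"turn":0},{"tx":200,"ty":92,"tz":-103,"turn":0},{"tx":260,"ty":85,"tz":-118,"turn":0}]' >/dev/null; python3 st.py; python3 go.py '(.51,-.0,.45)'  '(.51,-.0,.35)'
```

```text
t 10.4 p [ 483.6 -145.5  525.9] q [ 0.076  0.06  -0.277  1.355  0.692  1.937 -0.201] F [ 0.6 -0.2  0.1]
tilt 39.13 lean az -101.0 roll(y.z) -0.19 y az -10.73 x [ 0.142  0.763 -0.631] w 0.9992213404348651 0.0
(.51,-.0,.45) [162.6  -0.9 -34.4] dist 0.166
(.51,-.0,.35) [225.7  -0.6  43.2] dist 0.23
```

```bash
python3 -m crank '[{"tx":163,"ty":0,"tz":-30,"turn":0},{"tx":163,"ty":0,"tz":-30,"turn":0},{"tx":225,"ty":0,"tz":40,"turn":0},{"tx":225,"ty":0,"tz":40,"turn":0},{"tx":225,"ty":0,"tz":40,"turn":0}]' >/dev/null; python3 st.py; python3 - <<'E'
from h import *
im,d,m=look('wrist','w1.png')
for c in ['wrist','scene']:
    if c=='scene': look(c,'s1.png')
    for q in ['beacon','lamp_front','stand']:
        r=ctrl.mark_of(c,q);print(c,q,[(np.round(x['xyz'],3).tolist(),round(x['confidence'],2)) for x in r[:1]])
E
```

```text
t 11.025 p [507.9   1.1 349.8] q [-0.081  0.212 -0.399  1.544  0.619  1.84  -0.636] F [-0.3 -0.6  0.9]
tilt 39.42 lean az -101.3 roll(y.z) -0.7 y az -10.49 x [ 0.133  0.761 -0.635] w 0.9983275426738649 0.0
wrist beacon [([0.472, -0.202, 0.029], 0.92)]
wrist lamp_front [([0.484, -0.153, 0.237], 0.8)]
wrist stand [([0.484, -0.228, -0.002], 0.97)]
scene beacon [([0.472, -0.202, 0.032], 0.58)]
scene lamp_front [([0.483, -0.147, 0.242], 0.96)]
scene stand [([0.487, -0.232, 0.001], 0.93)]
```

View pics/w1.png

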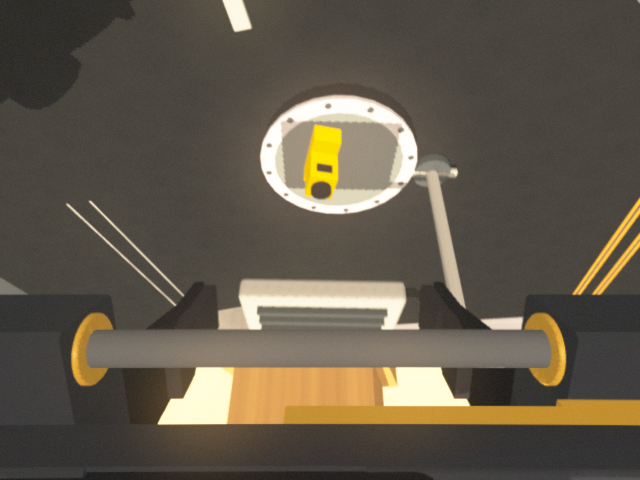

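View pics/s1.png

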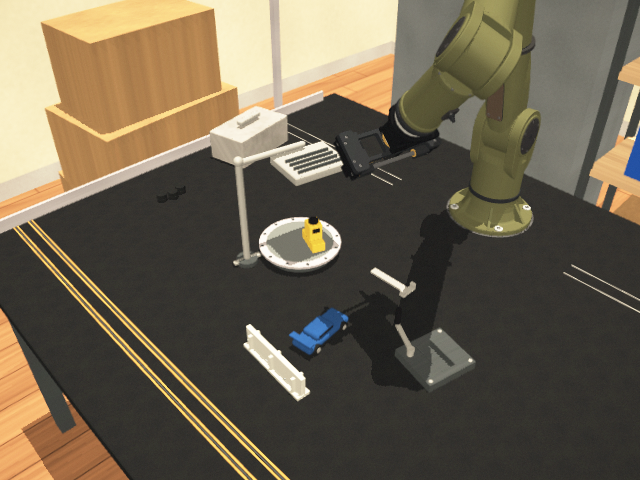

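```bash
python3 - <<'E'
from h import *
def box(n,Q):
    r=cv2.minAreaRect((Q[:,:2]*1000).astype(np.float32));print(n,len(Q),np.round(r[0],1),np.round(r[1],1),round(r[2],1),'z',Q[:,2].min().round(3),Q[:,2].max().round(3),np.median(Q[:,2]).round(4))
for c in ('wrist','scene'):
    im,d,m=look(c);P,ok,u,v=cloud(m,d)
    k=ok&(abs(P[:,0]-.49)<.15)&(abs(P[:,1]+.229)<.15)
    hsv=cv2.cvtColor(im,cv2.COLOR_RGB2HSV).reshape(-1,3)
    y=k&(hsv[:,0]>20)&(hsv[:,0]<33)&(hsv[:,1]>150)&(P[:,2]<.15)&(P[:,2]>.034)&(np.hypot(P[:,0]-.49,P[:,1]+.229)<.1)
    Y=P[y]
    box(c+' yellow',Y); box(' foot',Y[(Y[:,2]<.058)]); 
    q=Y[(Y[:,2]>.060)];box(' body',q); q=Y[(Y[:,2]>.09)];box(' top',q)
    q=P[k&(P[:,2]>.095)&(P[:,2]<.112)];box(' lens',q)
    q=P[k&(P[:,2]>.02)&(P[:,2]<.036)];box(' disc',q)
    if c=='wrist':
        q=P[k&(P[:,2]>.225)&(P[:,2]<.275)&(P[:,1]<-.13)];box(' lamp',q)
E
python3 go.py '(.473,-.197,.08)'
```

```text
wrist yellow 1693 [ 470.  -196.6] [72.6 32.1] 67.9 z 0.034 0.102 0.0599
 foot 815 [ 469.9 -196.6] [72.7 32. ] 67.5 z 0.034 0.058 0.0533
 body 844 [ 469.8 -197.1] [37.8 32.1] 67.9 z 0.06 0.102 0.0874
 top 373 [ 469.8 -197.2] [37.8 32. ] 67.9 z 0.09 0.102 0.0942
 lens 474 [ 536.9 -232.1] [ 32.2 183.6] 61.3 z 0.095 0.112 0.1029
 disc 12371 [ 485.8 -227.9] [199.1 199.9] 22.8 z 0.02 0.036 0.0306
 lamp 8361 [ 474.4 -185.8] [ 76.4 140.4] 79.9 z 0.241 0.268 0.2605
scene yellow 471 [ 472.9 -196.2] [78.2 34. ] 68.8 z 0.034 0.102 0.0575
 foot 239 [ 473.2 -196.4] [78.5 33.5] 69.9 z 0.034 0.058 0.0498
 body 214 [ 472.4 -196.3] [41.1 32.6] 67.3 z 0.06 0.102 0.0837
 top 66 [ 471.9 -196.9] [39.5 31.9] 66.5 z 0.09 0.102 0.0923
 lens 113 [ 543.3 -230.9] [ 32.5 182.2] 61.4 z 0.095 0.112 0.1012
 disc 2851 [ 488.8 -228.9] [201.5 203.4] 21.9 z 0.02 0.036 0.0288
(.473,-.197,.08) [ 16.9   1.8 339.4] dist 0.34
```

```bash
python3 -m crank '[{"tx":0,"ty":0,"tz":0,"turn":0.2}]' >/dev/null; python3 st.py; python3 go.py '(.466,-.199,.076)'
```

```text
t 11.65 p [509.    1.5 352.9] q [-0.076  0.209 -0.404  1.541  0.621  1.84  -0.656] F [-0.9  0.2  0.1]
tilt 39.26 lean az -100.8 roll(y.z) 0.39 y az -11.32 x [ 0.156  0.758 -0.633] w 1.004948117764999 0.0
(.466,-.199,.076) [ 16.5  -4.7 344.1] dist 0.345
```

```bash
python3 -m crank '[{"tx":17,"ty":-5,"tz":40,"turn":0},{"tx":17,"ty":-5,"tz":100,"turn":0},{"tx":17,"ty":-5,"tz":160,"turn":0},{"tx":17,"ty":-5,"tz":220,"turn":0},{"tx":17,"ty":-5,"tz":220,"turn":0}]' 87 10 >/dev/null; python3 st.py; python3 go.py '(.466,-.199,.076)'; python3 - <<'E'
from h import *
im,d,m=look('wrist','w2.png');look('scene','s2.png')
s=[ctrl.get_state() for _ in range(2)]
E
python3 st.py; python3 go.py '(.466,-.199,.076)'
```

```text
t 12.275 p [ 476.6 -125.   168.4] q [ 0.064  0.216 -0.319  1.915  0.68   1.425 -0.706] F [-0.2  1.6 -0.1]
tilt 39.47 lean az -101.7 roll(y.z) -0.08 y az -11.61 x [ 0.154  0.756 -0.636] w 1.0051424636498825 0.0
(.466,-.199,.076) [  1.1   4.7 118.8] dist 0.119
t 12.375 p [ 480.5 -121.2  171.7] q [ 0.061  0.214 -0.323  1.908  0.68   1.426 -0.706] F [-0.3  0.5 -0.2]
tilt 39.26 lean az -100.9 roll(y.z) 0.33 y az -11.29 x [ 0.155  0.759 -0.633] w 0.9980442843301601 0.0
(.466,-.199,.076) [ -0.7   0.4 124.1] dist 0.124
```

View pics/w2.png

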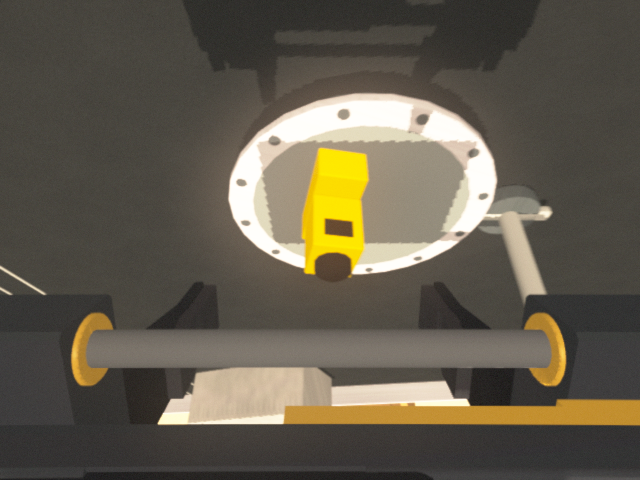

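```bash
python3 -m crank '[{"tx":0,"ty":2,"tz":50,"turn":0},{"tx":0,"ty":2,"tz":95,"turn":0},{"tx":0,"ty":2,"tz":115,"turn":0},{"tx":0,"ty":2,"tz":121,"turn":0},{"tx":0,"ty":2,"tz":121,"turn":0}]' >/dev/null; python3 st.py;  python3 - <<'E'
from h import *
im,d,m=look('wrist','w3.png')
E
python3 st.py
```

```text
t 13.0 p [ 469.4 -195.8   78.8] q [ 0.136  0.302 -0.255  2.02   0.787  1.206 -0.751] F [-0.6 -0.1  0.5]
tilt 39.23 lean az -100.6 roll(y.z) 0.44 y az -11.18 x [ 0.155  0.759 -0.632] w 0.9998881474872615 0.0
t 13.05 p [ 469.6 -195.7   79. ] q [ 0.136  0.302 -0.255  2.02   0.787  1.206 -0.751] F [-1.   0.2  0.6]
tilt 39.22 lean az -100.6 roll(y.z) 0.47 y az -11.16 x [ 0.155  0.759 -0.632] w 0.9982844238816247 0.0
```

View pics/w3.png

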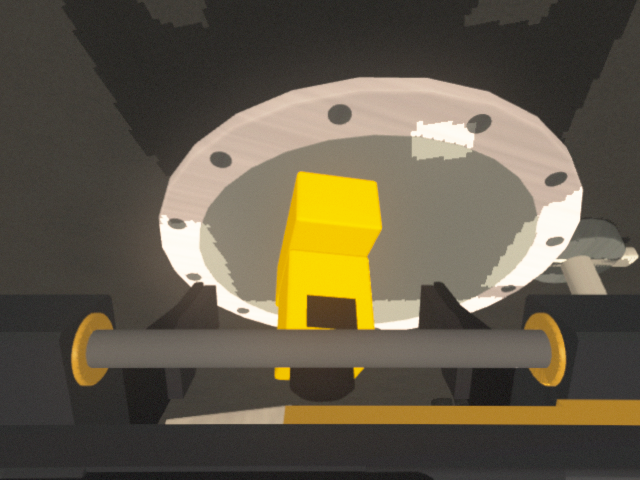

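```bash
python3 -m crank '[{"tx":0,"ty":-2,"tz":3,"turn":0},{"tx":0,"ty":-2,"tz":3,"turn":0},{"tx":0,"ty":-2,"tz":3,"turn":0},{"tx":0,"ty":-2,"tz":3,"turn":0},{"tx":0,"ty":-2,"tz":3,"turn":0}]' 45 8 ; python3 -m crank '[{"tx":0,"ty":0,"tz":0,"turn":0},{"tx":0,"ty":0,"tz":0,"turn":0},{"tx":0,"ty":0,"tz":0,"turn":0},{"tx":0,"ty":0,"tz":0,"turn":0},{"tx":0,"ty":0,"tz":0,"turn":0}]' 20 8 ;python3 -m crank '[{"tx":0,"ty":0,"tz":0,"turn":0},{"tx":0,"ty":0,"tz":0,"turn":0},{"tx":0,"ty":0,"tz":0,"turn":0}]' 20 25;  python3 st.py
python3 - <<'E'
from h import *
def box(n,Q):
    r=cv2.minAreaRect((Q[:,:2]*1000).astype(np.float32));print(n,len(Q),np.round(r[0],1),np.round(r[1],1),round(r[2],1),'z',Q[:,2].min().round(3),Q[:,2].max().round(3),np.median(Q[:,2]).round(4))
for c in ('wrist','scene'):
    im,d,m=look(c,'g_%s.png'%c);P,ok,u,v=cloud(m,d)
    k=ok&(abs(P[:,0]-.49)<.15)&(abs(P[:,1]+.229)<.15)
    hsv=cv2.cvtColor(im,cv2.COLOR_RGB2HSV).reshape(-1,3)
    y=k&(hsv[:,0]>20)&(hsv[:,0]<33)&(hsv[:,1]>150)&(P[:,2]<.15)&(P[:,2]>.034)&(np.hypot(P[:,0]-.49,P[:,1]+.229)<.1)
    Y=P[y]
    box(c+' yellow',Y); box(' foot',Y[(Y[:,2]<.058)])
E
```

```text
time: 13.68
position: [0.4657, -0.1983, 0.0756]
tool_rot: [2.02, 1.654, -0.715]
ft_force: [-0.7, 1.1, -0.3]
grip_width: 0.549
grip_force: 0.0
time: 14.3
position: [0.4655, -0.1984, 0.0755]
tool_rot: [2.021, 1.655, -0.716]
ft_force: [-0.8, 0.2, 0.9]
grip_width: 0.367
grip_force: 8.0
time: 14.68
position: [0.4656, -0.1984, 0.0755]
tool_rot: [2.021, 1.655, -0.716]
ft_force: [-0.5, -0.2, 0.9]
grip_width: 0.366
grip_force: 25.0
t 14.675 p [ 465.6 -198.4   75.5] q [ 0.138  0.302 -0.252  2.029  0.79   1.2   -0.754] F [-0.5 -0.2  0.9]
tilt 39.27 lean az -100.9 roll(y.z) 0.32 y az -11.26 x [ 0.155  0.759 -0.633] w 0.366175601248857 24.974553282469287
wrist yellow 11749 [ 470.7 -173.4] [93.9 34.2] 75.4 z 0.034 0.113 0.0551
 foot 6697 [ 467.  -183.5] [38.3 33.8] 77.9 z 0.034 0.058 0.0526
scene yellow 165 [ 489.7 -161.9] [84.2 44.3] 50.8 z 0.034 0.136 0.0485
 foot 150 [ 470.6 -184.6] [43.5 34.1] 84.5 z 0.034 0.057 0.0474
```

View pics/g_wrist.png

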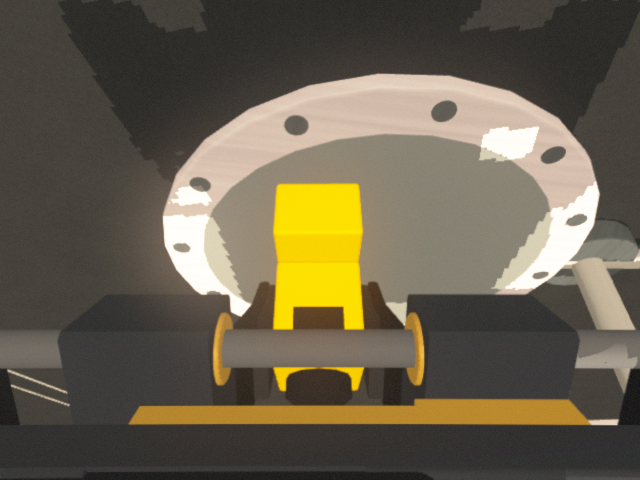

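```bash
python3 -m crank '[{"tx":-4,"ty":0,"tz":-10,"turn":0},{"tx":-4,"ty":0,"tz":-45,"turn":0},{"tx":-4,"ty":0,"tz":-100,"turn":0},{"tx":-4,"ty":0,"tz":-150,"turn":0},{"tx":-4,"ty":0,"tz":-200,"turn":0}]' >/dev/null; python3 -m crank '[{"tx":0,"ty":0,"tz":-10,"turn":0},{"tx":0,"ty":0,"tz":-10,"turn":0}]'>/dev/null;  python3 st.py; python3 go.py '(.533,.224,.21)'  '(.533,.05,.23)'
```

```text
t 15.65 p [490.  -71.  240.4] q [ 0.008  0.187 -0.36   1.791  0.636  1.584 -0.684] F [ 0.1 -1.  -2.4]
tilt 39.26 lean az -100.8 roll(y.z) 0.34 y az -11.24 x [ 0.155  0.759 -0.633] w 0.3642461517378885 24.972344963562136
(.533,.224,.21) [ 249.7  -15.5 -164.9] dist 0.3
(.533,.05,.23) [105.   18.5 -72.2] dist 0.129
```

```bash
python3 -m crank '[{"tx":40,"ty":-2,"tz":-27,"turn":0},{"tx":85,"ty":-5,"tz":-55,"turn":0},{"tx":125,"ty":-8,"tz":-83,"turn":0},{"tx":165,"ty":-10,"tz":-110,"turn":0},{"tx":205,"ty":-12,"tz":-138,"turn":0}]' >/dev/null; python3 st.py; python3 -m crank '[{"tx":35,"ty":-2,"tz":-22,"turn":0},{"tx":45,"ty":-4,"tz":-27,"turn":0},{"tx":45,"ty":-4,"tz":-27,"turn":0}]'>/dev/null;  python3 st.py; python3 go.py '(.533,.224,.21)' 
python3 - <<'E'
from h import *
for c in ('scene','top','wrist'):
    im,d,m=look(c,'c_%s.png'%c)
    for q in ['seat','socket','latch_handle','beacon']:
        r=ctrl.mark_of(c,q);print(c,q,[(np.round(x['xyz'],3).tolist(),round(x['confidence'],2)) for x in r[:1]])
E
```

```text
t 16.275 p [526.5 171.7 215.4] q [-0.299  0.511 -0.469  1.454  0.605  1.819 -1.012] F [ 0.  -0.1 -1. ]
tilt 39.47 lean az -101.1 roll(y.z) 0.22 y az -11.39 x [ 0.155  0.756 -0.636] w 0.3661637525436401 24.971459387306822
t 16.65 p [532.5 223.3 208.3] q [-0.369  0.59  -0.476  1.357  0.607  1.863 -1.06 ] F [ 0.6  0.4 -0.5]
tilt 39.44 lean az -101.0 roll(y.z) 0.22 y az -11.27 x [ 0.153  0.757 -0.635] w 0.3702475988952481 24.97226888491241
(.533,.224,.21) [-0.4  0.4 -1.8] dist 0.002
scene seat [([0.536, 0.224, 0.004], 0.79)]
scene socket [([0.533, 0.226, -0.001], 0.65)]
scene latch_handle [([0.538, 0.124, 0.074], 0.64)]
scene beacon [([0.532, 0.218, 0.167], 0.45)]
top seat [([0.536, 0.226, 0.007], 0.98)]
top socket [([0.534, 0.223, 0.002], 0.72)]
top latch_handle [([0.537, 0.125, 0.079], 0.7)]
top beacon [([0.532, 0.218, 0.165], 0.73)]
wrist seat [([0.536, 0.225, 0.008], 0.56)]
wrist socket [([0.537, 0.225, 0.004], 0.84)]
wrist latch_handle []
wrist beacon [([0.535, 0.215, 0.166], 0.91)]
```

View pics/c_wrist.png

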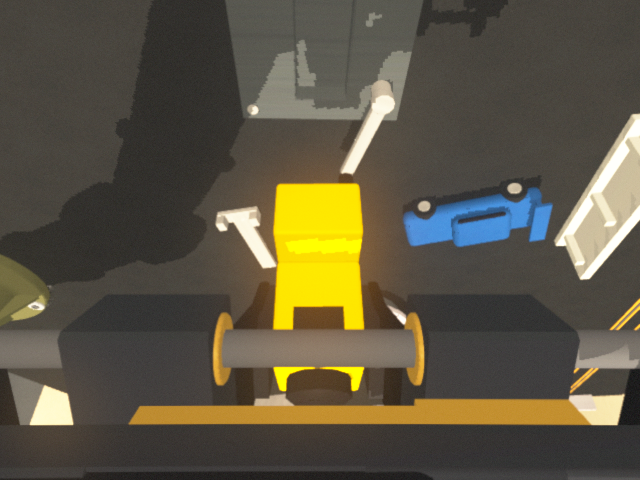

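```bash
python3 - <<'E'
from h import *
def box(n,Q):
    if len(Q)<6: return print(n,len(Q))
    r=cv2.minAreaRect((Q[:,:2]*1000).astype(np.float32));print(n,len(Q),np.round(r[0],1),np.round(r[1],1),round(r[2],1),'z',Q[:,2].min().round(4),Q[:,2].max().round(4),np.median(Q[:,2]).round(4))
print((ctrl.get_state()['position']*1000).round(1))
for c in ('scene','top','wrist'):
    im,d,m=look(c);P,ok,u,v=cloud(m,d)
    k=ok&(abs(P[:,0]-.537)<.09)&(abs(P[:,1]-.2245)<.09)
    box(c+' block',P[k&(P[:,2]>.015)&(P[:,2]<.0255)])
    rel=(P-[.537,.2245,0])[:,:2]@np.array([[-.228,.974],[-.974,-.228]])
    box(' pocket',P[k&(P[:,2]<.010)&(abs(rel[:,0])<.046)&(abs(rel[:,1])<.028)])
    hsv=cv2.cvtColor(im,cv2.COLOR_RGB2HSV).reshape(-1,3)
    y=ok&(hsv[:,0]>20)&(hsv[:,0]<33)&(hsv[:,1]>150)&(P[:,2]<.26)&(P[:,2]>.13)&(np.hypot(P[:,0]-.537,P[:,1]-.224)<.1)
    Y=P[y];box(' yellow',Y);box(' foottop',Y[abs(Y[:,2]-.187)<.008]);box(' top',Y[(Y[:,2]>.215)])
    h=ok&(hsv[:,2]<60)&(np.hypot(P[:,0]-.537,P[:,1]-.124)<.02)&(P[:,2]>.045)&(P[:,2]<.085);q=P[h]
    if len(q): print(' handle',len(q),q.mean(0).round(4),q.max(0).round(3))
E
```

```text
[532.7 224.6 210.1]
scene block 1996 [536.9 225.2] [115.5 120.4] 76.4 z 0.015 0.0253 0.0195
 pocket 394 [530.  221.1] [70.8 30.2] 76.8 z -0.0013 0.01 0.0041
 yellow 86 [540.3 255. ] [11.9 31.4] 62.8 z 0.1635 0.183 0.1726
 foottop 13 [538.5 256. ] [ 2.3 26.2] 85.1 z 0.1791 0.183 0.181
 top 0
 handle 78 [0.5387 0.125  0.0641] [0.543 0.13  0.079]
top block 1320 [537.8 224.9] [111.4 115. ] 77.2 z 0.015 0.0254 0.0202
 pocket 269 [538.4 225.1] [71.5 35.8] 77.1 z -0.001 0.0099 0.0042
 yellow 112 [532.1 219.9] [71.6 35. ] 78.2 z 0.1754 0.2403 0.2203
 foottop 45 [534.  219.5] [71.7 30.3] 79.1 z 0.179 0.1929 0.1883
 top 61 [532.4 221. ] [35.9 34.5] 77.7 z 0.2161 0.2403 0.2298
 handle 11 [0.5373 0.1179 0.0618] [0.543 0.12  0.077]
wrist block 15026 [533.7 212.8] [ 87.4 117.2] 78.1 z 0.015 0.0255 0.0208
 pocket 4888 [534.9 217.7] [64.4 36.2] 77.3 z 0.0026 0.01 0.005
 yellow 12291 [537.6 249.3] [91.8 41.5] 79.6 z 0.1647 0.2569 0.1895
 foottop 5391 [535.9 239.6] [37. 36.] 76.6 z 0.179 0.195 0.189
 top 1148 [537.6 249.3] [91.8 41.5] 79.6 z 0.215 0.2569 0.2294
```

```bash
python3 - <<'E'
import cv2
a=cv2.imread('pics/c_top.png')[225:325,180:300];b=cv2.imread('pics/c_scene.png')[230:410,330:520]
a=cv2.resize(a,(400,333));b=cv2.resize(b,(400,379));
a=cv2.copyMakeBorder(a,0,46,0,0,0);cv2.imwrite('pics/cc.png',cv2.hconcat([a,b]))
E
```

```text
(no output)
```

View pics/cc.png

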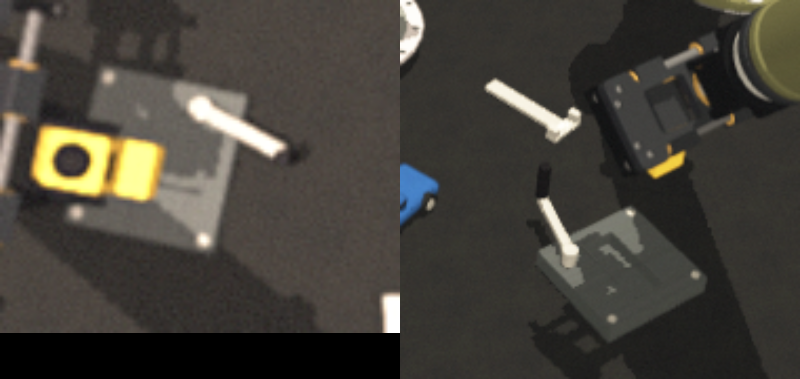

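```bash
python3 go.py '(.5375,.2285,.085)'
```

```text
(.5375,.2285,.085) [82.9  3.2 93.8] dist 0.125
```

```bash
python3 -m crank '[{"tx":20,"ty":1,"tz":22,"turn":0.1},{"tx":45,"ty":3,"tz":52,"turn":0.2},{"tx":70,"ty":3,"tz":80,"turn":0.2},{"tx":83,"ty":3,"tz":94,"turn":0.2},{"tx":83,"ty":3,"tz":94,"turn":0.2}]' >/dev/null; python3 -m crank '[{"tx":0,"ty":0,"tz":0,"turn":0},{"tx":0,"ty":0,"tz":0,"turn":0}]' >/dev/null;python3 st.py;cat > ms.py <<'E'
from h import *
def box(n,Q):
    if len(Q)<6: return print(n,len(Q))
    r=cv2.minAreaRect((Q[:,:2]*1000).astype(np.float32));print(n,len(Q),np.round(r[0],1),np.round(r[1],1),round(r[2],1),'z',Q[:,2].min().round(4),Q[:,2].max().round(4),np.median(Q[:,2]).round(4))
p=ctrl.get_state()['position'];b=p[2]-.0455;print((p*1000).round(1),'bottom',b)
a=np.radians(77.1);A=np.array([[-np.cos(a),np.sin(a)],[-np.sin(a),-np.cos(a)]])
for c in ('scene','top','wrist'):
    im,d,m=look(c,'m_%s.png'%c);P,ok,u,v=cloud(m,d);rel=1000*(P[:,:2]-[.5375,.225])@A
    hsv=cv2.cvtColor(im,cv2.COLOR_RGB2HSV).reshape(-1,3)
    y=ok&(hsv[:,0]>20)&(hsv[:,0]<33)&(hsv[:,1]>150)&(P[:,2]<b+.08)&(P[:,2]>b-.005)&(np.hypot(P[:,0]-.537,P[:,1]-.224)<.07)
    for n,k in ((' yellow',y),(' foot',y&(P[:,2]<b+.03)),(' top',y&(P[:,2]>b+.055))):
        Y=np.c_[rel,P[:,2]*1000][k]
        if len(Y)>10: box(c+n,P[k]);print('   socket frame 1-99%',np.percentile(Y,1,0).round(1),np.percentile(Y,99,0).round(1))
E
python3 ms.py
```

```text
t 18.425 p [538.  229.   86.4] q [-0.383  0.715 -0.454  1.425  0.634  1.697 -1.173] F [-0.3  0.6 -1.3]
tilt 39.17 lean az -100.7 roll(y.z) 1.08 y az -12.04 x [ 0.173  0.756 -0.631] w 0.36902479267561417 24.97239110422015
[538.  229.   86.4] bottom 0.040874079618731865
scene yellow 23 [544.5 259.7] [ 4.5 26.5] 69.2 z 0.0381 0.0494 0.0443
   socket frame 1-99% [-38.1 -13.9  38.7] [-33.9  11.7  49. ]
scene foot 23 [544.5 259.7] [ 4.5 26.5] 69.2 z 0.0381 0.0494 0.0443
   socket frame 1-99% [-38.1 -13.9  38.7] [-33.9  11.7  49. ]
top yellow 108 [536.5 224.8] [71.7 37.3] 78.4 z 0.0445 0.1165 0.0966
   socket frame 1-99% [-35.2 -19.   51.3] [ 36.1  18.1 116.4]
top foot 41 [539.6 224.4] [71.8 30.2] 79.9 z 0.0445 0.0701 0.0637
   socket frame 1-99% [-35.4 -13.6  47.2] [36.4 18.2 69.6]
top top 56 [537.3 225.1] [37.  35.3] 76.6 z 0.096 0.1165 0.1074
   socket frame 1-99% [-18.5 -17.6  96.3] [ 18.1  17.5 116.4]
wrist yellow 12067 [542.4 250.5] [85.3 36.1] 77.1 z 0.0409 0.1152 0.0654
   socket frame 1-99% [-36.9 -16.9  42.7] [  4.2  14.3 105.6]
wrist foot 7548 [540.  243.9] [38.1 36.2] 79.5 z 0.0409 0.0709 0.0632
   socket frame 1-99% [-37.  -16.7  42.2] [-16.8  14.3  70.5]
wrist top 669 [541.4 250.5] [85.4 32. ] 78.4 z 0.1036 0.1152 0.1054
   socket frame 1-99% [-12.3 -16.9 104.6] [ 15.8  14.2 109. ]
```

```bash
python3 -m crank '[{"tx":4,"ty":0,"tz":5,"turn":0},{"tx":8,"ty":0,"tz":10,"turn":0},{"tx":11.4,"ty":-0.3,"tz":14,"turn":0},{"tx":11.4,"ty":-0.3,"tz":14,"turn":0}]' >/dev/null;python3 st.py; python3 -m crank '[{"tx":1.3,"ty":0,"tz":1.6,"turn":0},{"tx":2.6,"ty":0,"tz":3.1,"turn":0},{"tx":3.8,"ty":0,"tz":4.6,"turn":0},{"tx":3.8,"ty":0,"tz":4.6,"turn":0}]' >/dev/null;python3 st.py; python3 -m crank '[{"tx":1.3,"ty":0,"tz":1.6,"turn":0},{"tx":2.6,"ty":0,"tz":3.1,"turn":0},{"tx":2.6,"ty":0,"tz":3.1,"turn":0}]' >/dev/null;python3 st.py
```

```text
t 19.075 p [536.9 228.2  65.9] q [-0.385  0.738 -0.45   1.434  0.64   1.673 -1.186] F [ 0.4 -0.1 -1.1]
tilt 39.33 lean az -100.9 roll(y.z) 0.9 y az -12.02 x [ 0.171  0.755 -0.634] w 0.36546613549262 24.972529259716794
t 19.575 p [537.4 228.4  60.6] q [-0.386  0.744 -0.449  1.436  0.642  1.666 -1.19 ] F [-0.2  0.3 -2.4]
tilt 39.28 lean az -100.9 roll(y.z) 0.95 y az -12.03 x [ 0.172  0.755 -0.633] w 0.3638380858918672 24.972147986518394
t 19.95 p [537.4 228.4  56.5] q [-0.386  0.749 -0.448  1.437  0.643  1.661 -1.193] F [-0.3 -0.2 -1.9]
tilt 39.29 lean az -100.9 roll(y.z) 0.95 y az -12.03 x [ 0.172  0.755 -0.633] w 0.36317685470940614 24.97222849780883
```

```bash
python3 -m crank '[{"tx":1.3,"ty":0,"tz":1.6,"turn":0},{"tx":2.6,"ty":0,"tz":3.1,"turn":0},{"tx":2.6,"ty":0,"tz":3.1,"turn":0}]' >/dev/null;python3 st.py; python3 -m crank '[{"tx":0.7,"ty":0,"tz":0.8,"turn":0},{"tx":1.3,"ty":0,"tz":1.6,"turn":0},{"tx":1.3,"ty":0,"tz":1.6,"turn":0}]' >/dev/null;python3 st.py; python3 -m crank '[{"tx":0.4,"ty":0,"tz":0.5,"turn":0},{"tx":0.7,"ty":0,"tz":0.8,"turn":0},{"tx":0.7,"ty":0,"tz":0.8,"turn":0}]' >/dev/null;python3 st.py; python3 ms.py
```

```text
t 20.325 p [537.4 228.5  52.4] q [-0.387  0.754 -0.447  1.438  0.645  1.656 -1.196] F [ 0.5 -0.  -1.2]
tilt 39.28 lean az -100.9 roll(y.z) 0.95 y az -12.03 x [ 0.172  0.755 -0.633] w 0.3697141419140956 24.972324977975404
t 20.7 p [537.5 228.4  50.5] q [-0.387  0.756 -0.446  1.438  0.646  1.653 -1.198] F [-0.  -0.5 -1.7]
tilt 39.28 lean az -100.9 roll(y.z) 0.95 y az -12.03 x [ 0.172  0.755 -0.633] w 0.36313194421689976 24.972311041901776
t 21.075 p [537.7 228.5  49.7] q [-0.387  0.757 -0.446  1.438  0.646  1.652 -1.198] F [-0.9  0.1 -0.2]
tilt 39.28 lean az -100.8 roll(y.z) 0.97 y az -12.03 x [ 0.172  0.755 -0.633] w 0.3660492588372746 24.97383404585662
[537.7 228.5  49.7] bottom 0.0042434177604042805
top yellow 93 [537.  224.7] [72.9 36.5] 74.7 z 0.0023 0.0834 0.0595
   socket frame 1-99% [-35.7 -18.7   2.6] [36.4 17.6 81.2]
top foot 35 [536.8 225. ] [72.8 32.9] 79.1 z 0.0023 0.0341 0.0258
   socket frame 1-99% [-35.7 -17.    2.4] [36.6 16.1 33.5]
top top 48 [536.4 223.2] [33.5 35.9] 73.3 z 0.0595 0.0834 0.0725
   socket frame 1-99% [-14.6 -17.7  59.5] [18.6 17.6 82.3]
wrist yellow 10102 [541.8 250.2] [86.3 39.1] 77.4 z 0.0058 0.079 0.0322
   socket frame 1-99% [-36.4 -17.9  18.4] [ 7.7 14.3 69.5]
wrist foot 5433 [538.4 234.8] [54.7 39.2] 77.5 z 0.0058 0.0342 0.0286
   socket frame 1-99% [-36.5 -19.1  17.2] [-7.4 14.4 34. ]
wrist top 703 [542.8 249.9] [86.8 32.7] 74.9 z 0.0678 0.079 0.0692
   socket frame 1-99% [-66.3 -16.9  68.5] [16.7 14.2 77.4]
```

```bash
python3 -m crank '[{"tx":0.4,"ty":0,"tz":0.5,"turn":0},{"tx":0.7,"ty":0,"tz":0.8,"turn":0},{"tx":0.7,"ty":0,"tz":0.8,"turn":0}]' >/dev/null;python3 st.py; python3 -m crank '[{"tx":0.4,"ty":0,"tz":0.4,"turn":0},{"tx":0.4,"ty":0,"tz":0.4,"turn":0}]' >/dev/null;python3 st.py
```

```text
t 21.6 p [537.7 228.5  49.7] q [-0.388  0.758 -0.446  1.438  0.646  1.653 -1.199] F [-0.8  0.7  6.2]
tilt 39.32 lean az -100.8 roll(y.z) 0.99 y az -12.05 x [ 0.172  0.754 -0.633] w 0.366295698087063 24.983566050650552
t 21.85 p [537.7 228.5  49.7] q [-0.388  0.758 -0.446  1.438  0.647  1.653 -1.199] F [-1.5  0.7  7.5]
tilt 39.35 lean az -100.8 roll(y.z) 1.0 y az -12.05 x [ 0.172  0.754 -0.634] w 0.3671693153297858 24.98858452658169
```

```bash
python3 -m crank '[{"tx":-0.8,"ty":0,"tz":-1,"turn":0},{"tx":-0.8,"ty":0,"tz":-1,"turn":0},{"tx":-0.8,"ty":0,"tz":-1,"turn":0},{"tx":-0.8,"ty":0,"tz":-1,"turn":0}]' 48 10 ; python3 -m crank '[{"tx":0,"ty":0,"tz":-15,"turn":0},{"tx":0,"ty":0,"tz":-45,"turn":0},{"tx":0,"ty":0,"tz":-85,"turn":0},{"tx":0,"ty":0,"tz":-120,"turn":0},{"tx":0,"ty":0,"tz":-120,"turn":0}]' >/dev/null;python3 st.py; python3 - <<'E'
from h import *
P_=ctrl.get_state()['position']
a=np.radians(77.1);A=np.array([[-np.cos(a),np.sin(a)],[-np.sin(a),-np.cos(a)]])
for c in ('wrist','scene','top'):
    im,d,m=look(c,'r_%s.png'%c);P,ok,u,v=cloud(m,d);rel=1000*(P[:,:2]-[.5375,.225])@A
    hsv=cv2.cvtColor(im,cv2.COLOR_RGB2HSV).reshape(-1,3)
    y=ok&(hsv[:,0]>20)&(hsv[:,0]<33)&(hsv[:,1]>150)&(P[:,2]<.09)&(np.hypot(P[:,0]-.537,P[:,1]-.224)<.07)
    Y=np.c_[rel,P[:,2]*1000]
    for n,k in (('all',y),('foot top',y&(P[:,2]<.035)&(P[:,2]>.022)),('top',y&(P[:,2]>.06))):
        if k.sum()>10: print(c,n,k.sum(),np.percentile(Y[k],1,0).round(1),np.percentile(Y[k],99,0).round(1),np.median(Y[k],0).round(1))
    for q in ['latch_handle','beacon']:
        r=ctrl.mark_of(c,q);print(c,q,[(np.round(x['xyz'],3).tolist(),round(x['confidence'],2)) for x in r[:1]])
E
```

```text
time: 22.35
position: [0.5376, 0.2285, 0.0489]
tool_rot: [2.032, 1.635, -0.71]
ft_force: [0.2, 0.1, 0.9]
grip_width: 0.548
grip_force: 0.0
t 22.975 p [552.2 306.9 144.7] q [-0.483  0.774 -0.463  1.195  0.625  1.863 -1.156] F [ 0.5 -0.1 -0.1]
tilt 38.94 lean az -100.6 roll(y.z) 1.08 y az -11.9 x [ 0.172  0.759 -0.628] w 0.5497998038290465 0.0
wrist all 4287 [-36.4 -18.2   5.2] [14.8 14.7 70.1] [-17.9  -1.1  40.9]
wrist foot top 1571 [-36.6 -16.6  22.3] [-16.5  14.6  34.8] [-27.3  -1.   28.6]
wrist top 1262 [-18.8 -16.6  60.3] [15.9 14.9 75.3] [-15.9  -0.9  68.1]
wrist latch_handle [([0.535, 0.126, 0.077], 0.91)]
wrist beacon [([0.54, 0.222, 0.004], 0.78)]
scene all 512 [-36.5 -20.9  15.7] [33.7 18.3 73. ] [-10.4  13.9  37.7]
scene foot top 140 [-37.1 -12.7  22. ] [34.2 18.8 34.8] [-13.4  14.1  27.6]
scene top 96 [-19.9 -13.4  60. ] [17.  17.2 77.6] [-8.  10.6 65.7]
scene latch_handle [([0.538, 0.124, 0.073], 0.8)]
scene beacon [([0.536, 0.226, 0.008], 0.81)]
top all 68 [-15.2 -12.9  15.6] [36.5 17.7 80. ] [11.9  2.2 64.5]
top foot top 14 [-19.2 -11.3  23.8] [36.3 16.9 34.2] [17.8  1.2 28.1]
top top 41 [-10.  -10.5  61.4] [18.9 17.3 80. ] [ 5.2  2.3 73.3]
top latch_handle [([0.537, 0.121, 0.076], 0.74)]
top beacon [([0.536, 0.221, 0.006], 0.71)]
```

View pics/r_wrist.png

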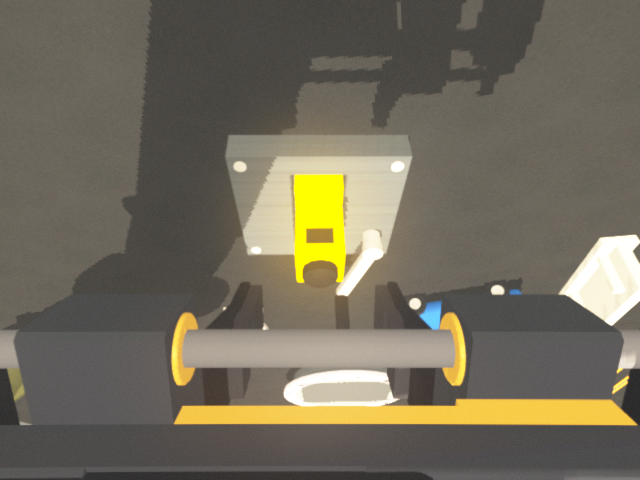

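```bash
cat > sk.py <<'E'
import sys
from h import *
s=ctrl.get_state();T=R.from_rotvec(s['tool_rot']);p=s['position']
a=np.radians(77.1);X=np.array([-np.cos(a),-np.sin(a),0]);Y=np.array([np.sin(a),-np.cos(a),0]);O=np.array([.5375,.225,0])
print('now',(1000*np.r_[(p-O)@X,(p-O)@Y,p[2]]).round(1),'F sock',np.array([s['ft_force']@X,s['ft_force']@Y,s['ft_force'][2]]).round(1))
for q in sys.argv[1:]:
    x,y,z=np.array(eval(q))/1000; g=O+x*X+y*Y+[0,0,z]
    print(q,T.inv().apply(g-p).__mul__(1000).round(1))
E
python3 sk.py '(-20,30,200)' '(110,62,200)' '(108,60,81)'
```

```text
now [-78.7  -3.3 141.6] F sock [ 0.4 -0.3  0.2]
(-20,30,200) [-82.5  33.3  -7.2]
(110,62,200) [-183.1   63.4   75.8]
(108,60,81) [-106.2   59.5  166.6]
```

```bash
python3 -m crank '[{"tx":-50,"ty":20,"tz":-5,"turn":0},{"tx":-82,"ty":33,"tz":-7,"turn":0},{"tx":-130,"ty":48,"tz":32,"turn":0},{"tx":-183,"ty":63,"tz":76,"turn":0},{"tx":-183,"ty":63,"tz":76,"turn":0}]' 0 10 >/dev/null;python3 st.py;python3 sk.py '(110,62,200)' '(108,60,81)'
```

```text
t 24.05 p [573.3  98.  201. ] q [-0.202  0.521 -0.428  1.461  0.661  1.746 -0.927] F [-0.5  0.4 -0.3]
tilt 39.51 lean az -101.2 roll(y.z) 1.08 y az -12.51 x [ 0.179  0.751 -0.636] w 0.07559159329673217 0.0
now [115.8  63.3 201. ] F sock [-0.3 -0.6 -0.3]
(110,62,200) [ 5.1 -1.2 -3. ]
(108,60,81) [82.3 -5.5 87.5]
```

```bash
python3 -m crank '[{"tx":40,"ty":-2,"tz":42,"turn":0},{"tx":70,"ty":-5,"tz":72,"turn":0},{"tx":82,"ty":-5,"tz":87,"turn":0},{"tx":82,"ty":-5,"tz":87,"turn":0}]' >/dev/null;python3 st.py;python3 sk.py '(104,43,81)' '(95,21,81)' '(81,6,81)'; python3 - <<'E'
from h import *
im,d,m=look('scene');cv2.imwrite('pics/l1.png',cv2.resize(im[250:430,330:530,::-1],(667,600)))
E
```

```text
t 24.55 p [571.4 113.5  80. ] q [-0.231  0.653 -0.417  1.529  0.689  1.596 -1.049] F [0.2 0.1 0.3]
tilt 39.35 lean az -101.0 roll(y.z) 0.85 y az -12.0 x [ 0.17   0.754 -0.634] w 0.0049127183446961995 0.0
now [101.1  58.   80. ] F sock [-0.2  0.2  0.3]
(104,43,81) [ -2.8 -15.    0.7]
(95,21,81) [  4.2 -36.8  -5.5]
(81,6,81) [ 15.1 -51.6 -14.7]
```

View pics/l1.png

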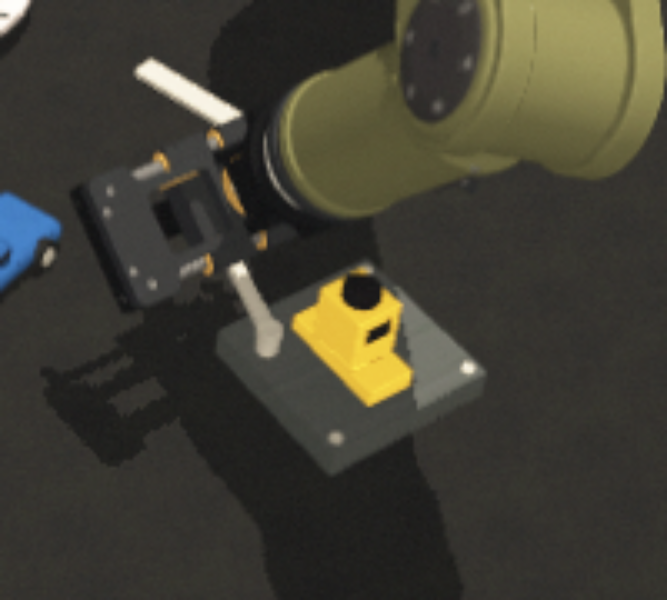

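```bash
python3 -m crank '[{"tx":-2,"ty":-10,"tz":1,"turn":0},{"tx":-1,"ty":-18,"tz":0,"turn":0},{"tx":1,"ty":-26,"tz":-2,"turn":0},{"tx":4,"ty":-36,"tz":-5,"turn":0},{"tx":9,"ty":-44,"tz":-10,"turn":0}]' >/dev/null;python3 sk.py; python3 -m crank '[{"tx":5,"ty":-6,"tz":-4,"turn":0},{"tx":5,"ty":-6,"tz":-4,"turn":0}]' >/dev/null;python3 sk.py '(118,6,81)' '(116,-22,81)'
python3 - <<'E'
from h import *
for c in ['scene','top']:
    look(c);r=ctrl.mark_of(c,'latch_handle');print(c,[(np.round(x['xyz'],3).tolist(),round(x['confidence'],2)) for x in r[:2]])
a=np.radians(77.1)
for x in r[:1]:
    d=np.array(x['xyz'][:2])-[.5375,.225];print('sock',d@[-np.cos(a),-np.sin(a)],d@[np.sin(a),-np.cos(a)])
E
```

```text
now [88.  13.5 82.3] F sock [ 0.1  0.4 -0.6]
now [80.8  7.3 81.7] F sock [ 0.   0.5 -0.8]
(118,6,81) [-28.3  -2.   24. ]
(116,-22,81) [-26.7 -29.9  22.1]
scene []
top [([0.511, 0.145, 0.076], 0.45)]
sock 0.08407782690983986 -0.007416806733292389
```

```bash
python3 -m crank '[{"tx":-28,"ty":0,"tz":23,"turn":0},{"tx":-28,"ty":-5,"tz":23,"turn":0},{"tx":-27,"ty":-28,"tz":22,"turn":0},{"tx":-27,"ty":-28,"tz":22,"turn":0}]' >/dev/null;python3 st.py;python3 sk.py '(100,-22,81)' '(85,-26,81)' '(70,-31,81)' '(55,-36,81)' '(46,-39,81)'
```

```text
t 26.175 p [491.5 116.2  81.5] q [-0.235  0.537 -0.46   1.717  0.635  1.554 -1.133] F [0.1 0.8 0.5]
tilt 39.23 lean az -100.8 roll(y.z) 0.9 y az -11.9 x [ 0.169  0.756 -0.632] w 0.004146612512504362 0.0
now [116.3 -20.6  81.5] F sock [-0.8 -0.1  0.5]
(100,-22,81) [ 12.9  -1.2 -10. ]
(85,-26,81) [ 24.6  -4.9 -19.6]
(70,-31,81) [ 36.2  -9.6 -29.2]
(55,-36,81) [ 47.9 -14.4 -38.8]
(46,-39,81) [ 54.8 -17.2 -44.5]
```

```bash
python3 -m crank '[{"tx":13,"ty":-1,"tz":-10,"turn":0},{"tx":19,"ty":-3,"tz":-15,"turn":0},{"tx":25,"ty":-5,"tz":-20,"turn":0},{"tx":31,"ty":-7,"tz":-24,"turn":0},{"tx":36,"ty":-10,"tz":-29,"turn":0}]' >/dev/null;python3 sk.py;python3 -m crank '[{"tx":6,"ty":-3,"tz":-5,"turn":0},{"tx":11,"ty":-5,"tz":-9,"turn":0},{"tx":15,"ty":-6,"tz":-12,"turn":0},{"tx":15,"ty":-6,"tz":-12,"turn":0}]' >/dev/null;python3 sk.py '(50,-37,81)' '(46,-39,81)' '(42,-39,81)' '(38,-39,81)'
cat > hd.py <<'E'
from h import *
a=np.radians(77.1)
for c in ['scene','top','wrist']:
    look(c)
    for q in ['latch_handle','beacon']:
        for x in ctrl.mark_of(c,q)[:1]:
            d=np.array(x['xyz'][:2])-[.5375,.225];s=np.array([d@[-np.cos(a),-np.sin(a)],d@[np.sin(a),-np.cos(a)]])*1000
            print(c,q,s.round(1),x['xyz'][2].__round__(3),round(x['confidence'],2),'ang',np.degrees(np.arctan2(42-s[1],s[0]-28)).round(1) if q!='beacon' else '')
E
python3 hd.py
```

```text
now [ 74.5 -35.7  80.5] F sock [  7.6 -14.7   3.3]
now [ 51.5 -42.8  80.3] F sock [  2.4 -15.4   5.5]
(50,-37,81) [ 0.6  5.8 -1.4]
(46,-39,81) [ 3.7  3.8 -4. ]
(42,-39,81) [ 6.8  3.9 -6.5]
(38,-39,81) [ 9.9  4.  -9.1]
scene latch_handle [149.9 279.3] 0.001 0.37 ang -62.8
scene beacon [0.4 3.1] 0.005 0.71 ang 
top latch_handle [ 38.8 -29.8] 0.077 0.67 ang 81.4
wrist latch_handle [ 37.7 -33. ] 0.081 0.85 ang 82.6
wrist beacon [3.2 2.3] 0.004 0.67 ang
```

```bash
python3 sk.py '(80,-45,81)' '(80,-32,81)'; 
```

```text
now [ 51.5 -42.6  80.3] F sock [  1.6 -15.3   5.2]
(80,-45,81) [-22.4  -2.8  17.6]
(80,-32,81) [-22.5  10.2  17.7]
```

```bash
python3 -m crank '[{"tx":-5,"ty":-8,"tz":4,"turn":0},{"tx":-22,"ty":-8,"tz":17,"turn":0},{"tx":-22,"ty":-8,"tz":17,"turn":0}]' >/dev/null;python3 sk.py '(80,-32,81)' '(60,-32,81)' '(50,-32,81)' '(44,-32,81)' '(40,-32,81)'; python3 hd.py
```

```text
now [ 80.8 -43.1  81.4] F sock [ 0.5  0.4 -0.2]
(80,-32,81) [ 0.9 11.1  0.1]
(60,-32,81) [ 16.4  11.3 -12.6]
(50,-32,81) [ 24.1  11.5 -18.9]
(44,-32,81) [ 28.7  11.6 -22.7]
(40,-32,81) [ 31.8  11.6 -25.3]
scene latch_handle [ 39.3 -31.2] 0.072 0.59 ang 81.3
scene beacon [ 1.1 -0.5] 0.008 0.83 ang 
top beacon [0.5 1.3] 0.005 0.58 ang 
wrist latch_handle [ 38.  -35.2] 0.08 0.91 ang 82.6
```

Latch at about 82°; push its last part squarely in the middle of the finger.

```bash
python3 -m crank '[{"tx":0,"ty":11,"tz":0,"turn":0},{"tx":12,"ty":11,"tz":-9,"turn":0},{"tx":18,"ty":11,"tz":-14,"turn":0},{"tx":21,"ty":11,"tz":-16.5,"turn":0},{"tx":24,"ty":11,"tz":-19,"turn":0}]' >/dev/null;python3 sk.py; python3 -m crank '[{"tx":2,"ty":0,"tz":-2,"turn":0},{"tx":4,"ty":0,"tz":-3,"turn":0},{"tx":4,"ty":0,"tz":-3,"turn":0}]' >/dev/null;python3 sk.py; python3 hd.py
```

```text
now [ 49.  -33.6  81. ] F sock [ 0.2  0.1 -0.2]
now [ 44.1 -33.5  80.9] F sock [0.8 0.4 0.8]
scene beacon [ 0.7 -1.1] 0.009 0.88 ang 
top latch_handle [ 29.  -30.2] 0.079 0.74 ang 89.2
top beacon [2.3 1.8] 0.004 0.7 ang 
wrist latch_handle [ 28.8 -32.8] 0.078 0.95 ang 89.4
wrist beacon [5.3 1.1] 0.005 0.71 ang
```

Continue till the stop is felt.

```bash
python3 -m crank '[{"tx":1.2,"ty":0,"tz":-1,"turn":0},{"tx":2.4,"ty":0,"tz":-2,"turn":0},{"tx":2.4,"ty":0,"tz":-2,"turn":0}]' >/dev/null;python3 sk.py; python3 -m crank '[{"tx":0.8,"ty":0,"tz":-0.6,"turn":0},{"tx":1.6,"ty":0,"tz":-1.2,"turn":0},{"tx":1.6,"ty":0,"tz":-1.2,"turn":0}]' >/dev/null;python3 sk.py;  python3 hd.py
```

```text
now [ 42.3 -33.3  81.4] F sock [4.7 0.1 3. ]
now [ 42.  -33.3  81.4] F sock [ 9.4 -0.4  3.3]
scene latch_handle [ 28.3 -30.3] 0.077 0.52 ang 89.8
scene beacon [ 0.8 -3. ] 0.006 0.71 ang 
top latch_handle [ 27.5 -29.9] 0.078 0.74 ang 90.4
top beacon [0.1 2.2] 0.003 0.71 ang 
wrist latch_handle [ 25.8 -34.8] 0.079 0.55 ang 91.6
wrist beacon [3.6 2.5] 0.005 0.66 ang
```

```bash
python3 -m crank '[{"tx":-10,"ty":0,"tz":8,"turn":0},{"tx":-35,"ty":0,"tz":28,"turn":0},{"tx":-65,"ty":0,"tz":-5,"turn":0},{"tx":-100,"ty":0,"tz":-45,"turn":0},{"tx":-112,"ty":0,"tz":-65,"turn":0}]' >/dev/null;python3 -m crank '[{"tx":0,"ty":0,"tz":0,"turn":0},{"tx":0,"ty":0,"tz":0,"turn":0}]' >/dev/null; python3 st.py; python3 sk.py;  python3 hd.py
python3 - <<'E'
from h import *
a=np.radians(77.1);A=np.array([[-np.cos(a),np.sin(a)],[-np.sin(a),-np.cos(a)]])
for c in ('scene','top','wrist'):
    im,d,m=look(c);P,ok,u,v=cloud(m,d);rel=1000*(P[:,:2]-[.5375,.225])@A;Y=np.c_[rel,P[:,2]*1000]
    hsv=cv2.cvtColor(im,cv2.COLOR_RGB2HSV).reshape(-1,3)
    y=ok&(hsv[:,0]>20)&(hsv[:,0]<33)&(hsv[:,1]>150)&(P[:,2]<.09)&(np.hypot(*rel.T)<70)
    for n,k in (('foot top',y&(P[:,2]<.034)&(P[:,2]>.022)),('body top',y&(P[:,2]>.062)),('bar',ok&~y&(Y[:,2]>33)&(Y[:,2]<42)&(hsv[:,1]<80)&(hsv[:,2]>90)&(Y[:,0]>10)&(Y[:,0]<60)&(abs(Y[:,1])<50))):
        if k.sum()>8: print(c,n,k.sum(),np.percentile(Y[k],2,0).round(1),np.percentile(Y[k],98,0).round(1),'med',np.median(Y[k],0).round(1))
    for q in (['racer','pit_wall','joiner'] if c!='wrist' else []):
        r=ctrl.mark_of(c,q);print(c,q,[np.round(x['xyz'],3).tolist() for x in r[:1]])
E
```

```text
t 32.1 p [484.3 150.3 200.8] q [-0.261  0.429 -0.497  1.6    0.575  1.756 -1.062] F [ 0.   0.1 -0.8]
tilt 39.24 lean az -100.9 roll(y.z) 0.91 y az -11.99 x [ 0.171  0.756 -0.632] w 0.006087155179888879 0.0
now [ 84.7 -35.2 200.8] F sock [-0.1  0.  -0.8]
scene latch_handle [ 31.6 -31.1] 0.074 0.68 ang 87.1
scene beacon [-3. -2.] 0.009 0.87 ang 
top latch_handle [247.9 -51.3] 0.0 0.7 ang 23.0
top beacon [248.  -51.7] 0.003 0.63 ang 
wrist latch_handle [ 31.7 -34.6] 0.08 0.93 ang 87.2
scene foot top 237 [-36.9 -14.8  22.6] [23.5 17.3 33.6] med [-20.8   8.1  27.4]
scene body top 146 [-18.5 -15.1  62.2] [16.9 16.4 72.4] med [-9.5  8.8 67.2]
scene bar 112 [20.8  6.2 33.5] [35.3 48.7 41.2] med [27.4 30.9 38. ]
scene racer [[0.65, 0.015, 0.006]]
scene pit_wall [[0.774, 0.014, 0.002]]
scene joiner [[0.414, 0.003, -0.001]]
top foot top 24 [ 17.1 -12.7  23.7] [36.  13.9 32. ] med [19.   1.8 27.9]
top body top 14 [-7.6 12.6 64.5] [ 8.  16.8 73.8] med [ 1.5 14.6 68.8]
top bar 135 [ 23.4 -24.8  33.9] [35.3 48.1 41.9] med [30.3 14.2 38.1]
top racer [[0.651, 0.013, 0.001]]
top pit_wall [[0.775, 0.02, 0.001]]
top joiner [[0.415, 0.003, 0.003]]
```

```bash
cat > bar.py <<'E'
from h import *
a=np.radians(77.1);A=np.array([[-np.cos(a),np.sin(a)],[-np.sin(a),-np.cos(a)]])
for c in ('scene','top','wrist'):
  for rep in range(2):
    im,d,m=look(c);P,ok,u,v=cloud(m,d);rel=1000*(P[:,:2]-[.5375,.225])@A;Y=np.c_[rel,P[:,2]*1000]
    hsv=cv2.cvtColor(im,cv2.COLOR_RGB2HSV).reshape(-1,3)
    k=ok&(Y[:,2]>35)&(Y[:,2]<41)&(hsv[:,1]<80)&(hsv[:,2]>90)&(Y[:,0]>10)&(Y[:,0]<60)&(Y[:,1]<33)&(Y[:,1]>-40)
    if k.sum()>20:
        vx,vy,x0,y0=cv2.fitLine(Y[k,:2].astype(np.float32),cv2.DIST_HUBER,0,.01,.01).ravel();print(c,k.sum(),'bar angle',np.degrees(np.arctan2(abs(vy),-vx*np.sign(vy))).round(1),'x@pivot',round(float(x0+(42-y0)*vx/vy),1),'x@handle',round(float(x0+(-32-y0)*vx/vy),1))
    h=ok&(Y[:,2]>48)&(Y[:,2]<82)&(Y[:,0]>15)&(Y[:,0]<50)&(Y[:,1]<-22)&(Y[:,1]>-45)
    if h.sum()>5: print(c,'pin',h.sum(),np.percentile(Y[h],3,0).round(1),np.percentile(Y[h],97,0).round(1))
E
python3 bar.py
```

```text
scene 54 bar angle 80.1 x@pivot 23.8 x@handle 36.7
scene pin 80 [ 25.  -37.2  49.9] [ 35.3 -26.7  79.1]
scene 57 bar angle 77.1 x@pivot 23.0 x@handle 40.0
scene pin 80 [ 24.3 -37.1  49.7] [ 34.8 -26.9  79.6]
top 88 bar angle 88.4 x@pivot 29.7 x@handle 31.7
top pin 13 [ 34.  -30.   50.7] [ 37.6 -25.6  80.3]
top 91 bar angle 86.0 x@pivot 27.7 x@handle 32.9
top pin 13 [ 33.2 -31.6  48.6] [ 37.4 -25.8  78.9]
wrist pin 791 [ 25.9 -38.3  67.3] [ 36.2 -27.6  79.9]
wrist pin 787 [ 25.9 -38.3  67.5] [ 36.1 -27.6  80. ]
```

```bash
python3 sk.py '(80,-33,82)' '(50,-33,82)' '(44,-33,82)'
```

```text
now [ 84.7 -34.9 202. ] F sock [-0.7 -0.3  0.2]
(80,-33,82) [79.6 -0.1 89.9]
(50,-33,82) [102.8   0.4  71. ]
(44,-33,82) [107.5   0.5  67.2]
```

```bash
python3 -m crank '[{"tx":40,"ty":0,"tz":45,"turn":0},{"tx":79.6,"ty":0,"tz":90,"turn":0},{"tx":79.6,"ty":0,"tz":90,"turn":0},{"tx":102,"ty":0,"tz":72,"turn":0},{"tx":105,"ty":0,"tz":69,"turn":0}]' >/dev/null;python3 sk.py; python3 -m crank '[{"tx":1.6,"ty":0,"tz":-1.3,"turn":0},{"tx":2.5,"ty":0,"tz":-2,"turn":0}]' >/dev/null;python3 sk.py;python3 -m crank '[{"tx":1.5,"ty":0,"tz":-1.3,"turn":0},{"tx":3.0,"ty":0,"tz":-2.5,"turn":0},{"tx":3.0,"ty":0,"tz":-2.5,"turn":0}]' >/dev/null;python3 sk.py; python3 bar.py
```

```text
now [ 44.4 -33.2  84.6] F sock [ 0.2  0.  -0.3]
now [ 44.6 -32.9  83.4] F sock [ 0.1 -0.1  1.1]
now [ 41.1 -33.2  82.7] F sock [ 2.5 -0.6  5.8]
scene 47 bar angle 80.5 x@pivot 24.4 x@handle 36.8
scene pin 18 [ 21.1 -34.7  68.4] [ 30.2 -27.9  80.4]
scene 53 bar angle 81.7 x@pivot 24.1 x@handle 34.9
scene pin 18 [ 20.8 -35.8  67.4] [ 28.6 -27.9  80.8]
top 84 bar angle 89.0 x@pivot 28.1 x@handle 29.4
top 85 bar angle 89.8 x@pivot 28.8 x@handle 29.1
wrist 685 bar angle 106.5 x@pivot 44.9 x@handle 22.9
wrist pin 2867 [ 22.2 -40.8  49.4] [ 39.9 -26.6  80.8]
wrist 680 bar angle 105.3 x@pivot 43.4 x@handle 23.2
wrist pin 2863 [ 22.2 -40.8  49.5] [ 39.8 -26.6  80.5]
```

```bash
python3 -m crank '[{"tx":1.2,"ty":0,"tz":-1,"turn":0},{"tx":1.2,"ty":0,"tz":-1,"turn":0}]' >/dev/null;python3 sk.py; python3 -m crank '[{"tx":1,"ty":0,"tz":-8,"turn":0},{"tx":0,"ty":0,"tz":-18,"turn":0},{"tx":-2,"ty":0,"tz":-40,"turn":0},{"tx":-10,"ty":0,"tz":-90,"turn":0},{"tx":-15,"ty":0,"tz":-120,"turn":0}]' >/dev/null; python3 st.py; python3 sk.py; python3 bar.py
```

```text
now [ 40.7 -33.2  82.8] F sock [5.4 0.5 5.1]
t 35.725 p [508.  260.6 185.4] q [-0.413  0.618 -0.502  1.368  0.587  1.851 -1.159] F [0.1 0.3 0.9]
tilt 39.05 lean az -100.8 roll(y.z) 0.96 y az -11.94 x [ 0.171  0.758 -0.63 ] w 0.005628584509441015 0.0
now [-28.1 -36.7 185.4] F sock [-0.4  0.   0.9]
scene 51 bar angle 78.3 x@pivot 22.7 x@handle 38.1
scene pin 79 [ 20.9 -36.9  50.8] [ 31.4 -25.9  79.9]
scene 44 bar angle 91.8 x@pivot 28.5 x@handle 26.2
scene pin 77 [ 21.6 -37.1  51.6] [ 32.4 -26.4  78.7]
top 91 bar angle 87.3 x@pivot 26.7 x@handle 30.2
top pin 35 [ 23.1 -35.7  49.3] [ 34.2 -26.3  80. ]
top 96 bar angle 88.2 x@pivot 27.6 x@handle 30.0
top pin 35 [ 23.6 -35.8  50.7] [ 34.1 -26.3  80.2]
wrist 450 bar angle 91.7 x@pivot 27.1 x@handle 25.0
wrist pin 749 [ 22.2 -38.5  49.2] [ 31.  -27.6  78.9]
wrist 446 bar angle 91.5 x@pivot 27.2 x@handle 25.2
wrist pin 757 [ 22.2 -38.6  49.3] [ 31.  -27.7  79. ]
```

```bash
python3 -m crank '[{"tx":0,"ty":0,"tz":-60,"turn":0},{"tx":0,"ty":0,"tz":-60,"turn":0},{"tx":0,"ty":0,"tz":-60,"turn":0}]' >/dev/null; python3 bar.py | grep pin; python3 -c "
from bench import ctrl
print(ctrl.close_job())"
```

```text
scene pin 77 [ 21.5 -36.2  51.4] [ 32.2 -26.9  80.3]
scene pin 78 [ 21.7 -37.1  51.3] [ 32.2 -26.9  79.3]
top pin 35 [ 23.4 -35.9  50.9] [ 33.9 -26.4  80.2]
top pin 34 [ 23.9 -35.7  51.8] [ 33.9 -26.3  81.1]
wrist pin 512 [ 22.1 -38.4  49. ] [ 31.2 -27.6  79.1]
wrist pin 510 [ 22.1 -38.4  49.4] [ 31.2 -27.6  79.1]
the job is handed in; nothing more can be done
None
```

The job is handed in, result not reported back: the beacon measures fully seated and the latch shut at its stop, with no contact with the floodlight seen and the bystanders where they were; two departures are that I viewed 11 pictures instead of 10 and that, testing reach early on, joint 4 read 0.057 against its 0.06 limit and joint 6 up to 2.053 against 2.05.

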